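# Ready the soldering place: right the flux bottle, set up the board

## Task

Get the soldering place ready: first pick up the small glass bottle that has fallen over and stand it upright on the round coaster, then lift the circuit board off its sloping stand and lay it flat on the white holder between the orange end stops, and last press the green lamp button fully down. Bottle and board are fragile and break if squeezed with more than 35 N per finger or pressed down with more than 40 N, so use the lightest grip that holds, set them down softly and do not drop them. Leave the spool, the screwdriver and the yellow tub where they are.

Things in the scene. Friction and masses are not known exactly. Their poses are not given: they have to be found in the camera images.
- bottle: Amber glass bottle: square body 36 x 36 mm, 54 mm high, with a paper band; short neck; round black cap, radius 13 mm, from 68 to 88 mm height; 0.11 kg. Origin: centre of its foot; z axis from foot to cap, x and y normal to the flat sides. At the start it lies on a flat side on the bench (z axis level, origin 18 mm up), cap roughly towards the robot's left, +y.
- coaster: Round black rubber coaster with a thin red ring, radius 36 mm, 4 mm thick, fixed on the bench. Origin: centre of its underside, on the bench; its top is at 4 mm.
- board: Blue circuit board in a black carrier 80 mm (its x) x 50 mm (its y) x 8 mm; parts on top rise to 16 mm. Origin: centre of its underside, z axis out of the component side. About 0.09 kg. At the start it lies on the stand's slope, touching the lip below it, sloping 30 degrees.
- stand: Fixed aluminium sloping stand, 100 x 50 mm foot plate; origin: centre of its underside on the bench. Its sloping face (34 mm wide, so the board overhangs 8 mm on each side) rises towards its own +x (which points roughly to world +y) at 30 degrees; the centre of the face is 45 mm above the origin. A lip at its low end stands 12 mm proud of the face.
- holder: Fixed white block 112 mm (x) x 34 mm (y), top face 20 mm above the bench, with an orange stop 6 mm higher at each x end; 94 mm clear between the stops. Origin: centre of its underside. The board lies along its x, either way round, overhanging 8 mm on each y side.
- lamp_top (a point): Centre of the top of the green lamp push button, radius 16 mm, in a fixed grey housing. It is pressed straight down, travel 6 mm, about 5 N.
- lamp (a joint): Travel of the lamp button: 0 out, 0.006 m fully down; it springs back.
- spool: Blue plastic spool, diameter 60 mm, 36 mm high, standing; bystander. Origin: centre of its underside.
- screwdriver: Screwdriver with red handle, 170 mm long, lying; bystander. Origin near the middle of its length.
- tub: Small yellow open tub, radius 26 mm, 35 mm high; bystander. Origin: centre of its underside.
Not all that is in view belongs to the job. Of the things that look like the coaster, take the one that is farthest from the robot's base at the start. Of the things shaped like the part that bears lamp_top, the grey one is meant.

How it is judged:
On the way, in this order (a step that is already met when the one before it is completed fails the run):
1. the bottle stands upright on the coaster, let go (horizontal distance between bottle and coaster below 0.02 m and angle between bottle's own z axis and vertical below 0.1 rad and height (world z) of bottle below 0.008 m and contact force between the fingers and bottle below 0.1 N), for 0.2 s.
2. the board lies flat on the holder between the stops, let go (horizontal distance between board and holder below 0.012 m and z of board in the frame of holder below 0.024 m and angle between board's own z axis and vertical below 0.1 rad and angle between the x axis of board and the x axis of holder, either way round below 0.15 rad and contact force between the fingers and board below 0.1 N), for 0.2 s.
3. the lamp button is pressed fully down (value of joint lamp above 0.0045 m), for 0.05 s.
At the end, for the whole second after the job is handed in: The bottle stands upright (within 0.1 rad) on the coaster, its foot centre within 20 mm of the coaster's centre; the board lies flat (within 0.1 rad) on the holder between the stops, its centre within 12 mm of the holder's and its length within 0.15 rad of the holder's; both at rest (horizontal distance between bottle and coaster below 0.02 m and angle between each of bottle, board's own z axis and vertical below 0.1 rad and height (world z) of bottle below 0.008 m and linear speed of each of bottle, board below 0.02 m/s and horizontal distance between board and holder below 0.012 m and z of board in the frame of holder below 0.024 m and angle between the x axis of board and the x axis of holder, either way round below 0.15 rad); the robot touches nothing.
It fails at once if the glass bottle is squeezed too hard (35 N per finger; over 75 N for both fingers together) (contact force between the fingers and bottle above 75 N).
It fails at once if the board is squeezed too hard (35 N per finger; over 75 N for both fingers together) (contact force between the fingers and board above 75 N).
It fails at once if bottle or board is pressed down too hard (over 40 N) (contact force between bottle and coaster above 40 N or contact force between board and holder above 40 N).
It fails at once if bottle or board is dropped or thrown (moves faster than 0.35 m/s while the fingers do not touch it) ((contact force between the fingers and bottle below 0.01 N and linear speed of bottle above 0.35 m/s) or (contact force between the fingers and board below 0.01 N and linear speed of board above 0.35 m/s)).
It fails at once if the spool, the screwdriver or the tub is disturbed (moved 20 mm) (distance of any of spool, screwdriver, tub from where it was at the start of the episode above 0.02 m).
It also fails if it takes over 58 s, if anything falls off the work surface, if the arm or the gripper's body presses on something with over 40 N, if the wrist force passes 120 N, or if a joint passes its speed limit or range.

## Robot

A 7-joint arm with a two-finger parallel gripper is mounted at the origin on the work surface. World frame = base frame: x ahead of the robot, y to its left, z up, the work surface at z = 0. Lengths are in m, angles in rad, forces in N, time in s.
With the tool pointing down it reaches from about 0.425 to 0.875 m from the base axis. Payload 4.7 kg.
Tool frame: the origin (TCP) lies midway between the tips of the shut fingers; the grasp point (between the pads) lies 19 mm behind it (env.grip_point_offset is the distance from the TCP to the grasp point, in m); z points along the fingers, x is the direction in which the jaws open and shut, and the axes are right-handed (so a half turn about z gives the same grasp; the last joint's range is limited). The gripper opens to 85 mm and grips with 20 to 120 N. Pads are 22 mm wide; open, the fingers measure 114 mm over their backs; the gripper's body (76 mm by 85 mm) begins 54 mm behind the grasp point. The pads swing forward as they close: fully open they stand 13 mm farther back than shut.
Start: joints at [-1.285, 0.321, -0.07, 1.45, 0.023, 1.371, -0.057], TCP at [0.175, 0.626, 0.231] pointing down, gripper open.
Joint ranges: [-2.86, 2.86], [-0.3, 2.09], [-1.38, 1.24], [0.06, 2.45], [-1.56, 4.7], [0.09, 2.05], [-2.69, 2.69]. Speed limits (rad/s): [2.57, 2.57, 3.14, 3.14, 3.14, 3.14, 3.14].

## Interface

Orientations are given as a unit quaternion [w, x, y, z].
In Python, from plant import env, imaging gives the robot as it stands.
- The arm moves only by the tool step_arm, never from a script. Its argument "series" is a list of rows, each an object with "grip": the finger opening in mm, from 0 to 85.4; "slide": the shift along the tool's x, y, z in units of 50 mm (1.0 is 50 mm), a list of three; "twist": the turn about the tool's z in units of 8 degrees (1.0 is 8 degrees). A call has 1 to 20 rows; each row is the pose to reach, as a shift and turn from the pose measured when the call began, along the tool's axes at that moment; what a row does not reach only later rows make up. A row lasts 1/8 s, in which the tool goes at most 62.5 mm and 10.7 degrees, less where a joint would pass 70% of its speed; a pose out of reach is approached as far as the arm can. A call with a gripper value outside its range is refused whole. The fingers move at their own pace and stop on an object; "grip_force" is the grip in N (left out, the last holds). Time passes only in rows, so rows that repeat a pose let the fingers close. It gives the time, the measured TCP pose, the force and the opening at its end, in the units of the state.
- env.get_state(): the state, without advancing time (a new reading comes with each control period).
- imaging.grab_frame(name): name is "scene" or "top" or "wrist"; returns the picture (400x640x3 uint8, blue, green, red); there is no depth.
- imaging.camera_model(name): a dict with "fov_y" (degrees; the focal length in pixels is half the picture's height over the tangent of half this angle, whatever the lens; pixels are square), "cx", "cy" (the principal point, pixels), "eye" and "attitude" of the camera in the world. Camera axes: x right, y down, z forward; pixel columns grow to the right and rows downward; lengths in m; the calibration is good to about 2 mm. A picture is of the moment at which its call begins: read the wrist's pose just before it. camera_model takes no time and is no camera call; for the wrist camera it gives the pose at the moment of the call.
- env.hand_in(): hands the job in, once; it reports no verdict.
The state is a dict: "clock": time; "qpos": joint angles; "dq": joint speeds; "joint_efforts": joint torques, N m; "ee_pos": TCP position; "tool_rot": TCP orientation; "wrist_force": force on the tool from outside, world axes, zero at the start; "ft_torque": the same for the moment, N m; "finger_gap": finger opening in m.
Only numpy, scipy, OpenCV 4.12 (cv2) and the standard library are available. Lean on these libraries where they do the work, as an engineer would, in place of code of your own. Each camera call takes 0.05 s, during which the arm holds its last target.

## Working session

There is one attempt and no reset: what is moved stays moved. The work goes in short steps, Python scripts to look and compute and a tool call to move; the robot and the scene stay as the last step left them, time stands still between calls to the robot, and variables do not carry over. Pictures are saved under pics/ and viewed, and the job is handed in when it is done.

Besides the shell and the picture viewer there is one more tool, called after "Call:" as name(argument=value, ...) on one line, values as JSON. step_arm: Moves the arm, as the interface text tells. Its arguments: {"type":"object","properties":{"series":{"type":"array","items":{"type":"object","properties":{"grip":{"type":"number"},"slide":{"type":"array","items":{"type":"number"}},"twist":{"type":"number"}}}},"grip_force":{"type":"number"}},"required":["series"]}

```bash
ls; mkdir -p pics
python3 - <<'E'
from plant import env, imaging
import cv2
s=env.get_state();print(s)
for n in("scene","top"):
    im=imaging.grab_frame(n);cv2.imwrite(f"pics/{n}0.png",im);print(n,imaging.camera_model(n))
E
```

```text
pics
{'clock': 0.0, 'qpos': array([-1.28492625,  0.32184163, -0.07007974,  1.45173049,  0.0225777 ,
        1.3707817 , -0.05688469]), 'dq': array([-0.00091055, -0.00078019, -0.00058318, -0.00024336,  0.00113144,
       -0.00237118,  0.0010834 ]), 'joint_efforts': array([-2.33011206e-04, -4.93582535e+01, -3.82304499e-01, -3.14333546e+01,
        1.30178648e-02,  1.11729023e-02, -5.66479855e-06]), 'ee_pos': array([0.17437727, 0.62559265, 0.2301835 ]), 'tool_rot': array([ 6.28457670e-04,  7.96366498e-01,  6.04813547e-01, -7.61347764e-04]), 'wrist_force': array([-0.85240027,  0.11794409,  0.23035754]), 'ft_torque': array([-0.02106062,  0.0294475 , -0.05582527]), 'finger_gap': 0.08547579369575925}
scene {'fov_y': 50.20158477126906, 'cx': 324.0972042351098, 'cy': 193.77100321694536, 'eye': array([ 1.04568105, -0.49314203,  0.91407887]), 'attitude': array([-0.30873361,  0.8549569 ,  0.39414586, -0.13557766])}
top {'fov_y': 48.328505756601636, 'cx': 323.1489056188931, 'cy': 206.8119821150258, 'eye': array([ 0.39725051, -0.05183855,  1.07947273]), 'attitude': array([-0.05908672,  0.70941599, -0.70104814,  0.04206209])}
```

View pics/scene0.png

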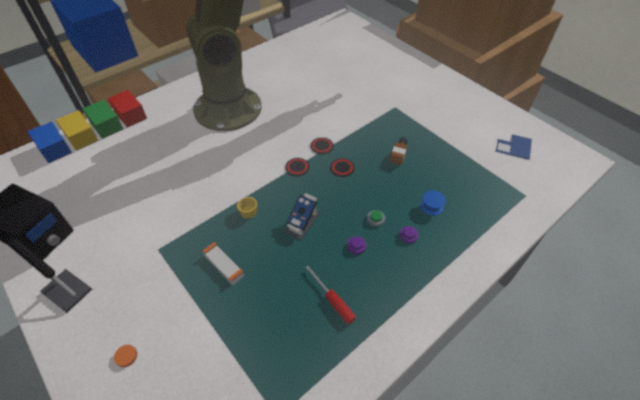

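View pics/top0.png

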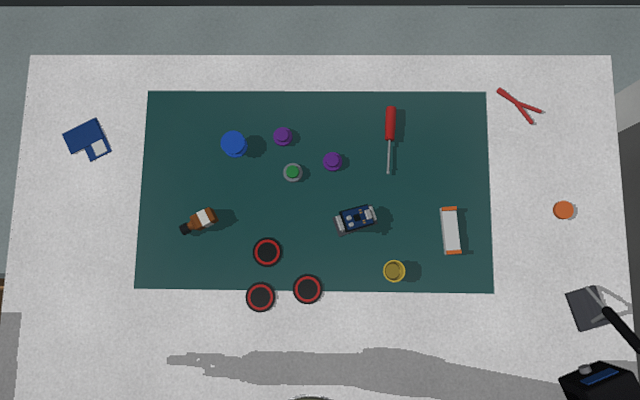

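```bash
cat > h.py <<'E'
import numpy as np, cv2
from scipy.spatial.transform import Rotation as R
def rot(q): return R.from_quat(np.roll(np.asarray(q),-1))
def ray(m,u,v):
    f=200/np.tan(np.radians(m['fov_y'])/2)
    d=np.array([(u-m['cx'])/f,(v-m['cy'])/f,1.]); return rot(m['attitude']).apply(d)
def at(m,u,v,z):
    d=ray(m,u,v); e=np.asarray(m['eye']); return e+d*(z-e[2])/d[2]
def proj(m,P):
    f=200/np.tan(np.radians(m['fov_y'])/2)
    c=rot(m['attitude']).inv().apply(np.atleast_2d(P)-m['eye'])
    return np.c_[m['cx']+f*c[:,0]/c[:,2],m['cy']+f*c[:,1]/c[:,2]]
def rel(s,target):
    "world point -> slide units in tool axes"
    return rot(s['tool_rot']).inv().apply(np.asarray(target)-s['ee_pos'])/0.05
E
python3 - <<'E'
from h import *
from plant import imaging
m=imaging.camera_model("top")
for n,u,v,z in [("c1",267,251,.004),("c2",260,296,.004),("c3",307,289,.004),("cap",185,229,.018),("botfoot",214,218,.018),("lamp",293,171,.03),("p1",282,136,.03),("p2",333,161,.03),("board",356,218,.05),("hold+",451,210,.026),("hold-",453,250,.026),("spool",234,143,.036),("tub",394,270,.035),("drv",391,120,.01),("drvtip",389,170,.01)]:
    p=at(m,u,v,z);print(n,p.round(4),np.hypot(*p[:2]).round(3))
m=imaging.camera_model("scene")
for n,u,v,z in [("c1",343,167,.004),("c2",321,146,.004),("c3",297,167,.004),("lamp",376,215,.03),("spool",433,198,.036)]:
    p=at(m,u,v,z);print(n,p.round(4),np.hypot(*p[:2]).round(3))
im=cv2.imread("pics/top0.png")
cv2.imwrite("pics/topcrop.png",cv2.resize(im[120:320,160:480],(800,500),interpolation=cv2.INTER_CUBIC))
E
```

```text
c1 [0.4432 0.1091 0.004 ] 0.456
c2 [0.3364 0.1225 0.004 ] 0.358
c3 [0.3544 0.0109 0.004 ] 0.355
cap [0.4928 0.3067 0.018 ] 0.58
botfoot [0.5202 0.2377 0.018 ] 0.572
lamp [0.6349 0.0484 0.03  ] 0.637
p1 [0.722  0.0773 0.03  ] 0.726
p2 [ 0.6604 -0.0477  0.03  ] 0.662
board [ 0.5201 -0.1026  0.05  ] 0.53
hold+ [ 0.5444 -0.3286  0.026 ] 0.636
hold- [ 0.45   -0.3306  0.026 ] 0.558
spool [0.7018 0.1929 0.036 ] 0.728
tub [ 0.4018 -0.1914  0.035 ] 0.445
drv [ 0.771  -0.1907  0.01  ] 0.794
drvtip [ 0.6439 -0.1848  0.01  ] 0.67
c1 [0.445  0.1107 0.004 ] 0.459
c2 [0.3375 0.1182 0.004 ] 0.358
c3 [0.3588 0.0084 0.004 ] 0.359
lamp [0.642  0.0447 0.03  ] 0.644
spool [0.7029 0.1964 0.036 ] 0.73
```

View pics/topcrop.png

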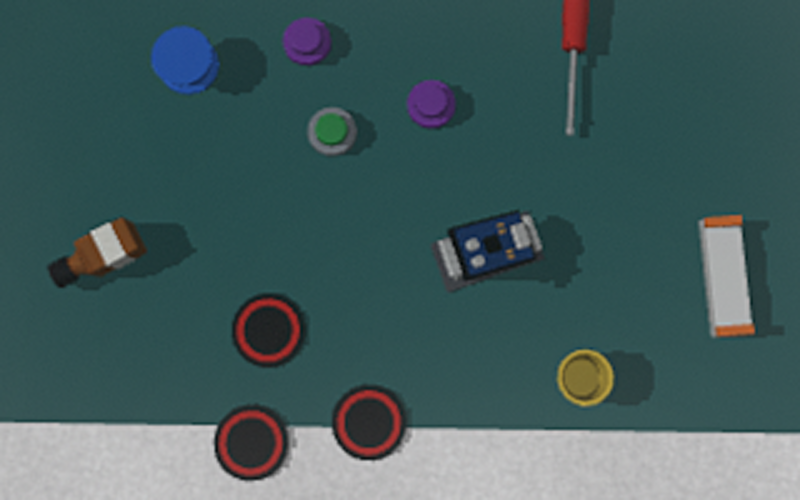

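I read `pics/top0.png` as follows.

| Item | Pixel | What it is |
|---|---|---|
| Coaster-like | (267,251) | 0.456 m from the base, the farthest, so the target |
| Coaster-like | (260,296) | 0.358 m, decoy |
| Coaster-like | (307,289) | 0.355 m, decoy |
| Button-like | (293,171) | grey housing with green top, so the lamp |
| Button-like | (282,136) and (333,161) | purple, decoys |
| Bottle | cap (185,229), foot (214,218) | target |
| Board | (356,218) | on the stand |
| Holder | (452,230) | target |

The crop confirms these choices. Next I move over the bottle.

Run:
```python
from h import *
from plant import env
s=env.get_state()
print(rot(s['tool_rot']).as_matrix().round(3)); print(rel(s,[.50,.27,.20]))
```

```text
[[ 0.268  0.963 -0.   ]
 [ 0.963 -0.268 -0.002]
 [-0.002  0.    -1.   ]]
[-5.10317722  8.18195727  0.61618082]
```

Call:
step_arm(series=[{"grip": 85,"slide": [-5.1,8.2,0.4],"twist": 6.6},{"grip": 85,"slide": [-5.1,8.2,0.4],"twist": 6.6},{"grip": 85,"slide": [-5.1,8.2,0.4],"twist": 6.6},{"grip": 85,"slide": [-5.1,8.2,0.4],"twist": 6.6},{"grip": 85,"slide": [-5.1,8.2,0.4],"twist": 6.6},{"grip": 85,"slide": [-5.1,8.2,0.4],"twist": 6.6},{"grip": 85,"slide": [-5.1,8.2,0.4],"twist": 6.6},{"grip": 85,"slide": [-5.1,8.2,0.4],"twist": 6.6},{"grip": 85,"slide": [-5.1,8.2,0.4],"twist": 6.6},{"grip": 85,"slide": [-5.1,8.2,0.4],"twist": 6.6},{"grip": 85,"slide": [-5.1,8.2,0.4],"twist": 6.6}], grip_force=20)

```text
clock: 1.48
ee_pos: [0.4997, 0.2716, 0.2106]
tool_rot: [0.001, 0.982, 0.189, -0.001]
wrist_force: [0.6, 0.2, -0.6]
finger_gap: 0.0852
```

Run:
```python
from h import *
from plant import env,imaging
s=env.get_state();print(s['clock'],s['ee_pos'],s['wrist_force'])
m=imaging.camera_model("wrist");im=imaging.grab_frame("wrist");cv2.imwrite("pics/w1.png",im);print(m)
print(proj(m,[s['ee_pos']]), rot(m['attitude']).as_matrix().round(2))
```

```text
1.475 [0.49972423 0.27162919 0.21063   ] [ 0.56769508  0.18343608 -0.62495667]
{'fov_y': 69.62314462127495, 'cx': 319.6868470639545, 'cy': 202.23018003034625, 'eye': array([0.4684429 , 0.34875477, 0.3538016 ]), 'attitude': array([0.16245161, 0.96843967, 0.1865459 , 0.03057285])}
[[320.77082175 258.87297842]] [[ 0.93  0.35  0.12]
 [ 0.37 -0.88 -0.3 ]
 [-0.    0.33 -0.95]]
```

View pics/w1.png

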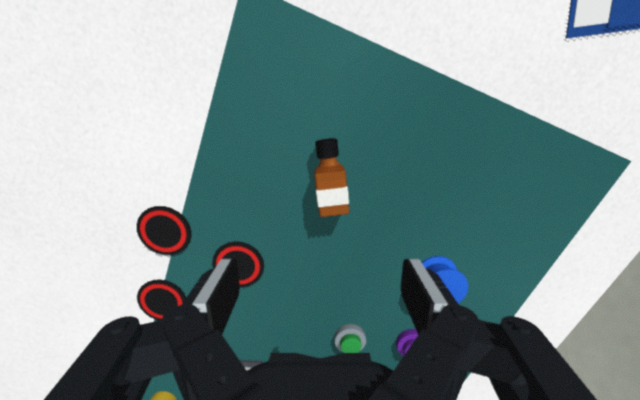

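Run:
```python
import cv2
im=cv2.imread("pics/w1.png")
cv2.imwrite("pics/w1a.png",cv2.resize(im[125:245,260:400],(700,600),interpolation=cv2.INTER_CUBIC))
cv2.imwrite("pics/w1b.png",cv2.resize(im[190:350,130:290],(600,600),interpolation=cv2.INTER_CUBIC))
```

```text
(no output)
```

View pics/w1a.png

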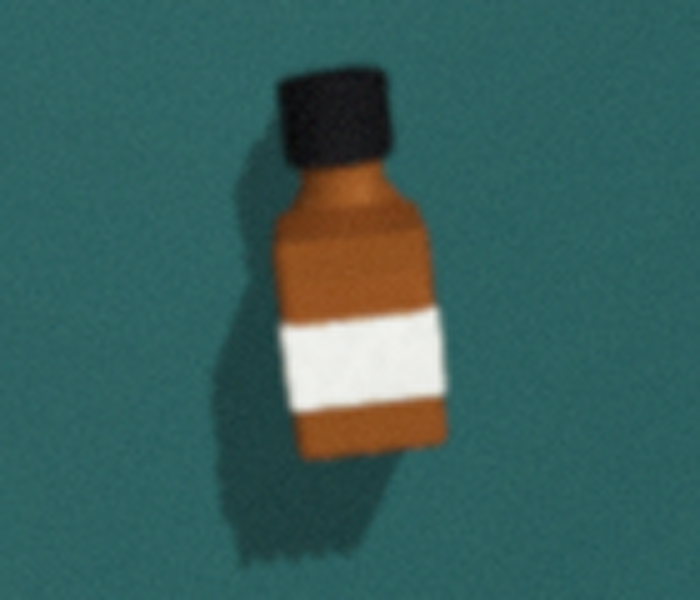

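View pics/w1b.png

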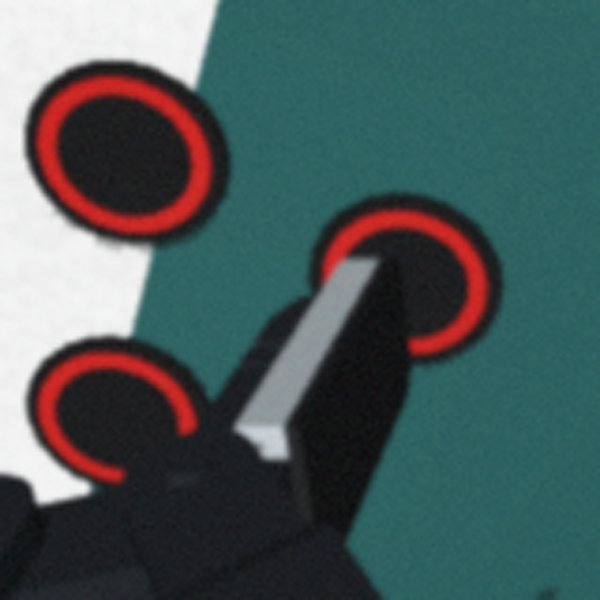

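```bash
python3 - <<'E'
from h import *
from plant import env,imaging
m=imaging.camera_model("wrist")
c=[at(m,260+x/5,125+y/5,.036) for x,y in[(300,458),(447,440),(278,240),(430,235)]]
for p in c:print(p.round(4))
print(np.linalg.norm(c[0]-c[1]),np.linalg.norm(c[2]-c[3]))
f=(c[0]+c[1])/2;t=(c[2]+c[3])/2;print('foot',f,'shoulder',t,np.linalg.norm(t-f))
for p in[(333,72),(340,162)]: print(at(m,260+p[0]/5,125+p[1]/5,.025))
p=c[1]-c[0];print('yaw edge',np.degrees(np.arctan2(p[1],p[0])));p=t-f;print(np.degrees(np.arctan2(p[1],p[0])))
E
python3 - <<'E'
from h import *
from scipy.optimize import least_squares
from plant import imaging
m=imaging.camera_model("wrist")
# fit pose with left/right cap silhouettes etc.
px=np.array([(300,458),(447,440)])/5+[260,125]
cap=np.array([(281,85),(292,165),(386,72),(391,158)])/5+[260,125]
def mod(p):
    x,y,a=p;d=np.array([np.cos(a),np.sin(a)]);n=np.array([-d[1],d[0]]);o=np.array([x,y])
    def P(l,w,z):return np.r_[o+d*l+n*w,z]
    return np.array([P(0,18,.036) if 0 else P(0,.018,.036),P(0,-.018,.036)]),np.array([P(.088,.0125,.022),P(.068,.0125,.022),P(.088,-.0125,.022),P(.068,-.0125,.022)])
def r(p):
    a,b=mod(p);return np.r_[(proj(m,a)-px).ravel(),(proj(m,b)-cap).ravel()]
for a0 in(110,):
    s=least_squares(r,[.52,.24,np.radians(a0)]);print(s.x,np.degrees(s.x[2]),s.fun.round(1))
E
```

```text
[0.5159 0.23   0.036 ]
[0.5466 0.2472 0.036 ]
[0.4916 0.2774 0.036 ]
[0.523  0.2912 0.036 ]
0.035117330379682184 0.03431760784849429
foot [0.53124545 0.23863999 0.036     ] shoulder [0.50733553 0.28431169 0.036     ] 0.05155179537467368
[0.48974263 0.31546451 0.025     ]
[0.49892699 0.29724963 0.025     ]
yaw edge 29.327679869398864
117.63282699263722
[0.53190532 0.23732883 2.06698613] 118.429581805335 [-0.3  1.   0.5  1.3 -0.6 -0.9 -0.7  0.5  0.3 -0.9  0.9 -0.6]
```

Call:
step_arm(series=[{"grip": 85,"slide": [0.15,-0.86,1.2],"twist": -0.8},{"grip": 85,"slide": [0.15,-0.86,2.4],"twist": -0.8},{"grip": 85,"slide": [0.15,-0.86,3.3],"twist": -0.8},{"grip": 85,"slide": [0.15,-0.86,3.9],"twist": -0.8},{"grip": 85,"slide": [0.15,-0.86,4.1],"twist": -0.8},{"grip": 60,"slide": [0.15,-0.86,4.1],"twist": -0.8}])

```text
clock: 2.28
ee_pos: [0.4905, 0.3146, 0.0059]
tool_rot: [0.001, 0.97, 0.244, -0.001]
wrist_force: [0.0, 0.0, 0.3]
finger_gap: 0.069
```

Run:
```python
from h import *
from plant import env,imaging
s=env.get_state();print(s['clock'],s['ee_pos'],s['finger_gap'],s['wrist_force'])
im=imaging.grab_frame("wrist");cv2.imwrite("pics/w2.png",im)
```

```text
2.275 [0.49048128 0.31461608 0.00589121] 0.06897979932750042 [0.03035714 0.02905146 0.29129944]
```

View pics/w2.png

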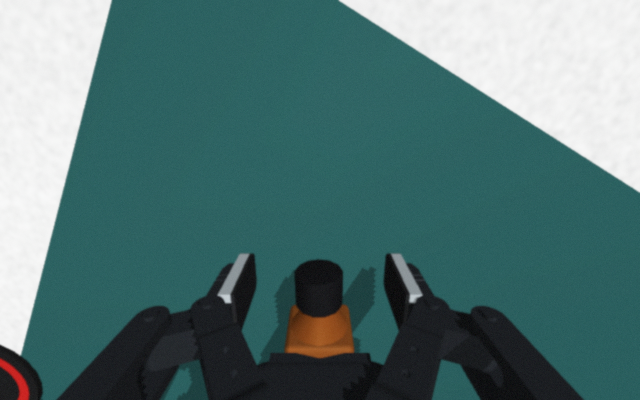

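The cap sits centred between the pads at (320,285) and the bottle axis is square to the jaws. Closing lightly.

Call:
step_arm(series=[{"grip": 20,"slide": [0,0,0],"twist": 0},{"grip": 20,"slide": [0,0,0],"twist": 0},{"grip": 20,"slide": [0,0,0],"twist": 0},{"grip": 20,"slide": [0,0,0],"twist": 0}], grip_force=20)

```text
clock: 2.82
ee_pos: [0.4919, 0.3159, 0.0078]
tool_rot: [-0.001, 0.97, 0.244, 0.001]
wrist_force: [0.7, 1.1, 4.0]
finger_gap: 0.0248
```

Call:
step_arm(series=[{"grip": 20,"slide": [0,0,-0.1],"twist": 0},{"grip": 20,"slide": [0,0.05,-0.25],"twist": 0},{"grip": 20,"slide": [0,0.1,-0.4],"twist": 0},{"grip": 20,"slide": [0,0.15,-0.5],"twist": 0}])

```text
clock: 3.32
ee_pos: [0.4957, 0.3089, 0.0333]
tool_rot: [-0.001, 0.97, 0.244, 0.001]
wrist_force: [0.3, 0.0, -0.6]
finger_gap: 0.0249
```

Run:
```python
from h import *
from plant import env,imaging
s=env.get_state();print(s['clock'],s['ee_pos'],s['finger_gap'],s['wrist_force'],s['ft_torque'])
a=imaging.grab_frame("wrist")
m=imaging.camera_model("scene");b=imaging.grab_frame("scene")
p=proj(m,[s['ee_pos']])[0].astype(int);print(p)
b=cv2.resize(b[p[1]-50:p[1]+30,p[0]-40:p[0]+60],(500,400),interpolation=cv2.INTER_CUBIC)
cv2.imwrite("pics/c3.png",np.hstack([cv2.resize(a[200:400,200:350+100],(400,320)),cv2.resize(b,(400,320))]))
```

```text
3.325 [0.49567016 0.30888622 0.03331685] 0.0249091841032788 [ 0.25212272  0.02179081 -0.59555853] [0.03477886 0.0469069  0.0018634 ]
[403 138]
```

View pics/c3.png

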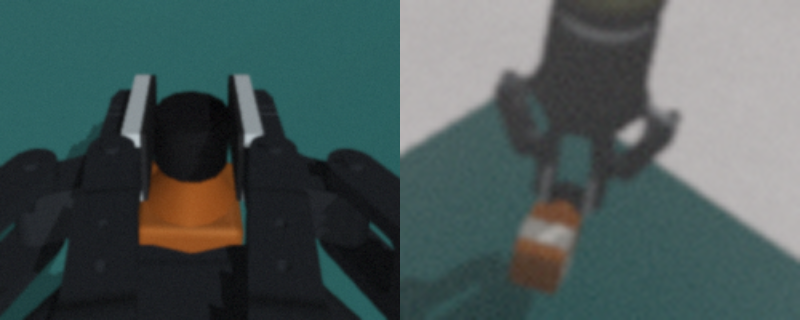

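It holds and seems to swing in the grip. The wrist carries about half its weight, so the foot may still be on the bench. I'll keep lifting.

Call:
step_arm(series=[{"grip": 20,"slide": [0,0.1,-0.3],"twist": 0},{"grip": 20,"slide": [0,0.2,-0.6],"twist": 0},{"grip": 20,"slide": [0,0.35,-0.9],"twist": 0},{"grip": 20,"slide": [0,0.5,-1.3],"twist": 0},{"grip": 20,"slide": [0,0.5,-1.3],"twist": 0}])

```text
clock: 4.05
ee_pos: [0.5098, 0.2865, 0.1011]
tool_rot: [-0.001, 0.97, 0.243, 0.004]
wrist_force: [0.7, 0.6, -1.2]
finger_gap: 0.025
```

```bash
cat > look.py <<'E'
from h import *
from plant import env,imaging
import sys
s=env.get_state();print(s['clock'],s['ee_pos'].round(4),s['finger_gap'].__round__(4),s['wrist_force'].round(2),s['ft_torque'].round(3))
a=imaging.grab_frame("wrist")
m=imaging.camera_model("scene");b=imaging.grab_frame("scene")
p=proj(m,[s['ee_pos']])[0].astype(int);print(p)
b=b[p[1]-50:p[1]+30,p[0]-40:p[0]+60]
cv2.imwrite("pics/%s.png"%sys.argv[1],np.hstack([cv2.resize(a[200:400,200:450],(400,320)),cv2.resize(b,(400,320),interpolation=cv2.INTER_CUBIC)]))
E
python3 look.py c4
```

```text
4.05 [0.5098 0.2865 0.1011] 0.025 [ 0.71  0.57 -1.21] [ 0.059  0.019 -0.006]
[405 127]
```

View pics/c4.png

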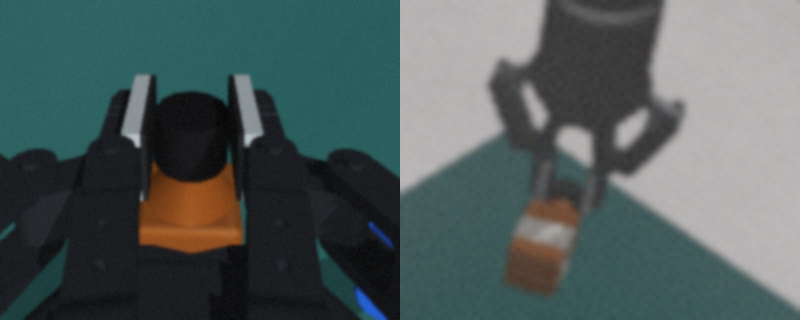

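```bash
cat > ov.py <<'E'
from h import *
from plant import env,imaging
import sys
def model(phi,y0,z0):
    ax=np.array([0,np.cos(phi),np.sin(phi)]);up=np.array([0,np.sin(phi),-np.cos(phi)]);X=np.array([1,0,0.])
    c=np.array([0,y0,z0])
    P=lambda a,w,h:c+ax*(.078-a)+X*w+up*h
    L=[]
    t=np.linspace(0,2*np.pi,40)
    for a in(.068,.088):L.append([P(a,.013*np.cos(k),.013*np.sin(k)) for k in t])
    for a in(0,.054):L.append([P(a,*.018*np.array(k)) for k in[(1,1),(1,-1),(-1,-1),(-1,1),(1,1)]])
    for k in[(1,1),(-1,1)]:L.append([P(a,*.018*np.array(k)) for a in(0,.054)])
    return L
def draw(im,m,s,phi,y0,z0,sc,ofs,col):
    for l in model(np.radians(phi),y0,z0):
        q=proj(m,rot(s['tool_rot']).apply(np.array(l))+s['ee_pos'])
        cv2.polylines(im,[np.int32((q-ofs)*sc*8)],False,col,1,cv2.LINE_AA,3)
if __name__=="__main__":
    s=env.get_state();m=imaging.camera_model("wrist");im=imaging.grab_frame("wrist")
    ofs=np.array([260,230]);c=cv2.resize(im[230:370,260:380],(480,560),interpolation=cv2.INTER_CUBIC)
    tiles=[]
    for phi in map(float,sys.argv[2:]):
        k=c.copy();draw(k,m,s,phi,.009,-.011,4,ofs,(0,255,0));tiles.append(cv2.resize(k,(266,310)))
    cv2.imwrite("pics/%s.png"%sys.argv[1],np.hstack(tiles))
E
python3 ov.py o1 0 15 30
```

```text
(no output)
```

View pics/o1.png

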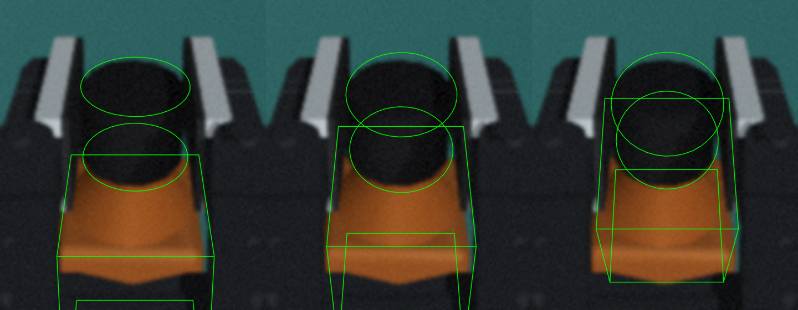

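The overlay shows the bottle is still nearly level (about 5°), so the pads hold it stiffly in pitch. I'll tip it up against the fixed coaster's rim, letting it pivot in the light grip. First I bring it next to the coaster with the foot facing it.

Call:
step_arm(series=[{"grip": 20,"slide": [-0.5,0.03,0],"twist": 1.2},{"grip": 20,"slide": [-1.1,0.08,0.3],"twist": 2.4},{"grip": 20,"slide": [-1.55,0.11,0.7],"twist": 3.5},{"grip": 20,"slide": [-1.55,0.11,0.8],"twist": 3.5},{"grip": 20,"slide": [-1.55,0.11,0.8],"twist": 3.5}])

```text
clock: 4.82
ee_pos: [0.4419, 0.246, 0.0576]
tool_rot: [-0.001, 1.0, 0.003, 0.001]
wrist_force: [-0.4, 0.5, -1.1]
finger_gap: 0.0248
```

Run:
```python
from ov import *
s=env.get_state();print(s['clock'],s['ee_pos'].round(4),s['wrist_force'].round(2),rot(s['tool_rot']).as_matrix().round(3))
m=imaging.camera_model("wrist");im=imaging.grab_frame("wrist")
mt=imaging.camera_model("top");t=imaging.grab_frame("top");ms=imaging.camera_model("scene");sc=imaging.grab_frame("scene")
cv2.imwrite("pics/w5.png",im)
ofs=np.array([260,230]);c=cv2.resize(im[230:370,260:380],(480,560),interpolation=cv2.INTER_CUBIC)
tiles=[]
for phi in(3,7,11):
    k=c.copy();draw(k,m,s,phi,.009,-.011,4,ofs,(0,255,0));tiles.append(cv2.resize(k,(266,310)))
b=[]
for M,I in((mt,t),(ms,sc)):
    p=proj(M,[s['ee_pos']])[0].astype(int);o=p-[50,35]
    k=cv2.resize(I[o[1]:o[1]+70,o[0]:o[0]+100],(400,280),interpolation=cv2.INTER_CUBIC)
    draw(k,M,s,5,.009,-.011,4,o,(0,255,0))
    b.append(k)
cv2.imwrite("pics/o2.png",np.vstack([np.hstack(tiles),np.hstack(b)[:,:798]]))
```

```text
4.825 [0.4419 0.246  0.0576] [-0.38  0.46 -1.14] [[ 1.     0.006  0.003]
 [ 0.006 -1.     0.002]
 [ 0.003 -0.002 -1.   ]]
```

View pics/o2.png

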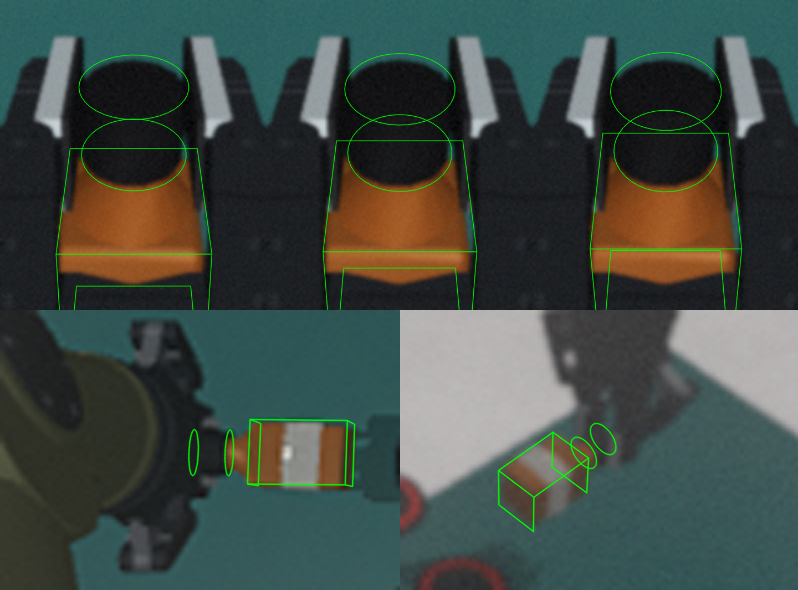

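View pics/w5.png

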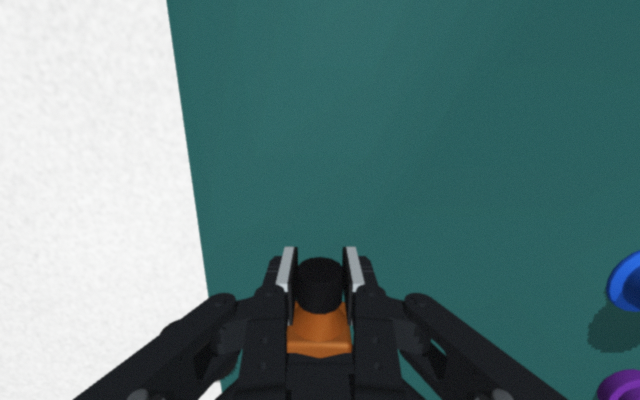

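Run:
```python
from ov import *
s=env.get_state();M=imaging.camera_model("top");t=imaging.grab_frame("top")
k=cv2.resize(t[190:320,160:340],(800,578),interpolation=cv2.INTER_CUBIC);sc=800/180
o=np.array([160,190]);draw(k,M,s,6,.009,-.011,sc,o,(0,255,0))
P=[[.444+.036*np.cos(a),.110+.036*np.sin(a),.004] for a in np.linspace(0,6.28,60)]
cv2.polylines(k,[np.int32((proj(M,P)-o)*sc)],True,(255,255,0),1)
cv2.imwrite("pics/o3.png",k)
```

```text
(no output)
```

View pics/o3.png

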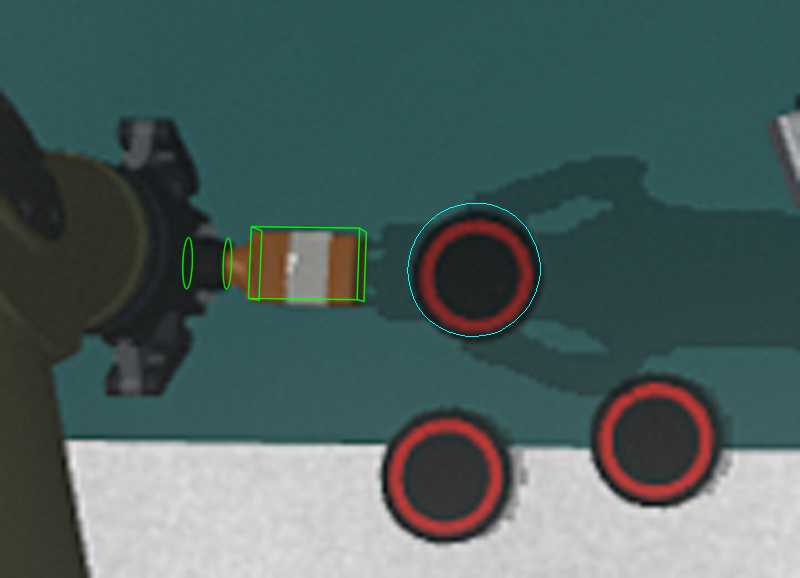

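Call:
step_arm(series=[{"grip": 20,"slide": [0.03,0.0,0.4],"twist": 0},{"grip": 20,"slide": [0.03,0.0,0.65],"twist": 0},{"grip": 20,"slide": [0.03,0.0,0.75],"twist": 0},{"grip": 20,"slide": [0.03,0.0,0.75],"twist": 0}])

```text
clock: 5.52
ee_pos: [0.4442, 0.2461, 0.0208]
tool_rot: [-0.001, 1.0, 0.002, 0.002]
wrist_force: [-0.4, -0.1, -1.6]
finger_gap: 0.0249
```

Call:
step_arm(series=[{"grip": 20,"slide": [0.0,0.0,0.06],"twist": 0},{"grip": 20,"slide": [0.0,0.0,0.06],"twist": 0}])

```text
clock: 5.78
ee_pos: [0.4443, 0.2461, 0.0179]
tool_rot: [-0.001, 1.0, 0.002, 0.002]
wrist_force: [0.3, -0.1, -1.5]
finger_gap: 0.0253
```

Call:
step_arm(series=[{"grip": 20,"slide": [0.0,0.0,0.04],"twist": 0},{"grip": 20,"slide": [0.0,0.0,0.04],"twist": 0}])

```text
clock: 6.02
ee_pos: [0.4442, 0.2461, 0.0159]
tool_rot: [-0.001, 1.0, 0.002, 0.002]
wrist_force: [0.1, 0.3, -1.7]
finger_gap: 0.0252
```

```bash
cat > side.py <<'E'
from ov import *
phi=float(sys.argv[2])
s=env.get_state();print(s['clock'],s['ee_pos'].round(4),s['wrist_force'].round(2))
out=[]
for n,sz in(("scene",(80,60)),("top",(80,60))):
    M=imaging.camera_model(n);t=imaging.grab_frame(n)
    o=proj(M,[s['ee_pos']+[0,-.03,.02]])[0].astype(int)-[40,30]
    k=cv2.resize(t[o[1]:o[1]+60,o[0]:o[0]+80],(400,300),interpolation=cv2.INTER_CUBIC);out.append(k.copy())
    draw(k,M,s,phi,.009,-.011,5,o,(0,255,0));out.append(k)
cv2.imwrite("pics/%s.png"%sys.argv[1],np.vstack([np.hstack(out[:2]),np.hstack(out[2:])]))
E
python3 side.py s1 6
```

```text
6.025 [0.4442 0.2461 0.0159] [ 0.07  0.27 -1.65]
```

View pics/s1.png

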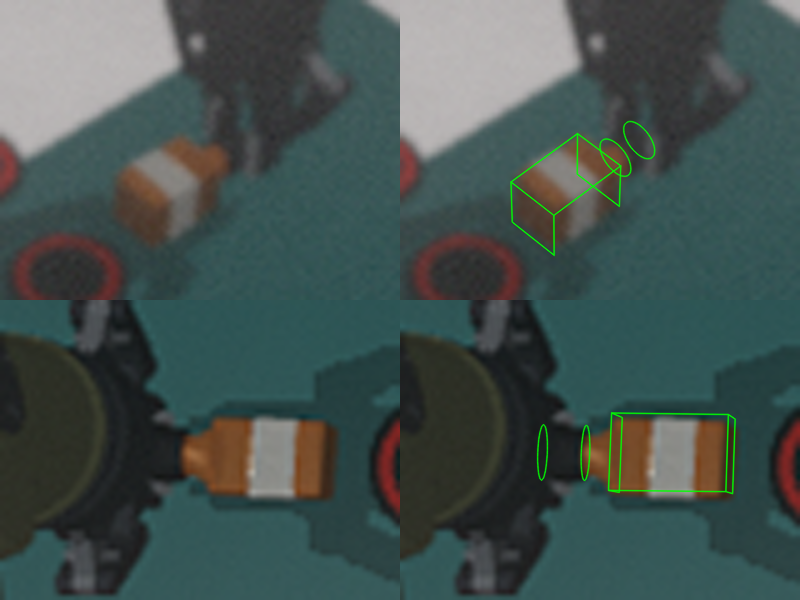

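Call:
step_arm(series=[{"grip": 20,"slide": [0.0,0.0,0.04],"twist": 0},{"grip": 20,"slide": [0.0,0.0,0.06],"twist": 0},{"grip": 20,"slide": [0.0,0.0,0.06],"twist": 0}])

```text
clock: 6.5
ee_pos: [0.4442, 0.2461, 0.0128]
tool_rot: [-0.001, 1.0, 0.002, 0.002]
wrist_force: [0.2, -0.3, -0.7]
finger_gap: 0.0249
```

Call:
step_arm(series=[{"grip": 20,"slide": [0.0,0.1,0],"twist": 0},{"grip": 20,"slide": [0.0,0.18,0],"twist": 0},{"grip": 20,"slide": [0.0,0.24,0],"twist": 0}])

```text
clock: 6.88
ee_pos: [0.4443, 0.2336, 0.0128]
tool_rot: [-0.001, 1.0, 0.002, 0.002]
wrist_force: [0.1, 1.2, -1.6]
finger_gap: 0.0252
```

Call:
step_arm(series=[{"grip": 20,"slide": [0.0,0.04,0],"twist": 0},{"grip": 20,"slide": [0.0,0.04,0],"twist": 0}])

```text
clock: 7.12
ee_pos: [0.4444, 0.2317, 0.0129]
tool_rot: [-0.001, 1.0, 0.002, 0.002]
wrist_force: [0.8, 1.1, -0.6]
finger_gap: 0.0247
```

Call:
step_arm(series=[{"grip": 20,"slide": [0.0,0.04,0],"twist": 0},{"grip": 20,"slide": [0.0,0.06,0],"twist": 0},{"grip": 20,"slide": [0.0,0.06,0],"twist": 0}])

```text
clock: 7.5
ee_pos: [0.4446, 0.2313, 0.0136]
tool_rot: [-0.003, 1.0, 0.003, 0.002]
wrist_force: [-0.9, 5.7, 0.5]
finger_gap: 0.0251
```

```bash
python3 side.py s2 6
```

```text
7.5 [0.4446 0.2313 0.0136] [-0.9   5.68  0.51]
```

View pics/s2.png

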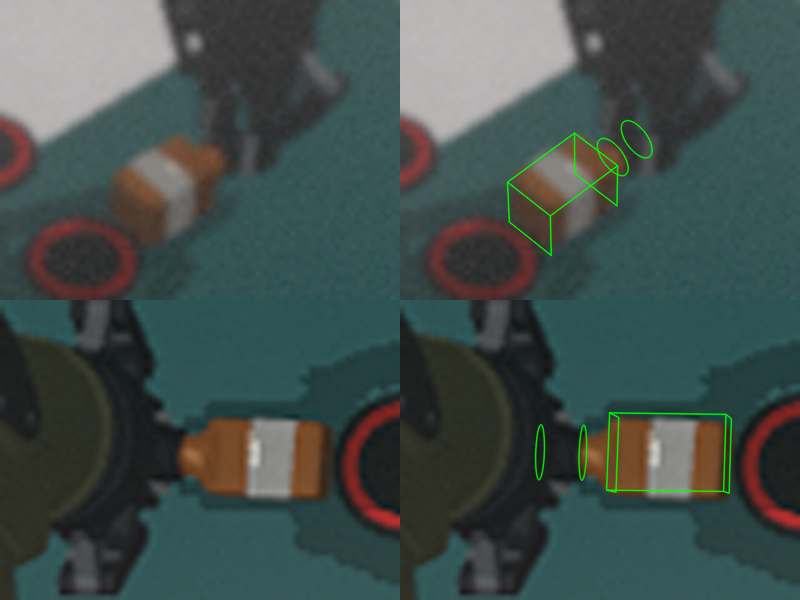

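Call:
step_arm(series=[{"grip": 20,"slide": [0.0,0.1,-0.1],"twist": 0},{"grip": 20,"slide": [0.0,0.15,-0.22],"twist": 0},{"grip": 20,"slide": [0.0,0.21,-0.36],"twist": 0},{"grip": 20,"slide": [0.0,0.26,-0.46],"twist": 0}])

```text
clock: 8.1
ee_pos: [0.4443, 0.2183, 0.0369]
tool_rot: [-0.003, 1.0, 0.003, 0.002]
wrist_force: [-2.2, 3.7, -1.1]
finger_gap: 0.0245
```

```bash
python3 side.py s3 15
```

```text
8.1 [0.4443 0.2183 0.0369] [-2.21  3.67 -1.08]
```

View pics/s3.png

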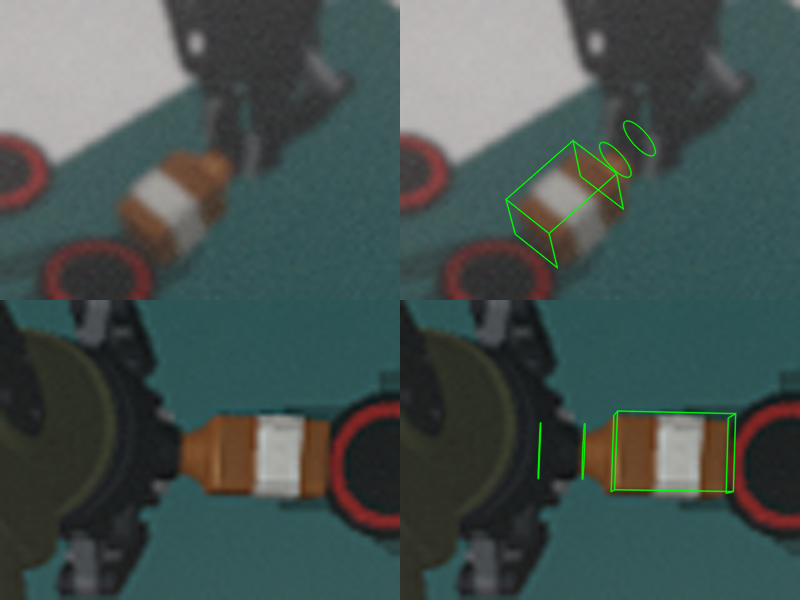

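It pivots as intended: the foot edge sits on the coaster rim and the body has tipped to about 17°. The force is 4 N. I'll continue the arc.

Call:
step_arm(series=[{"grip": 20,"slide": [0.0,0.1,-0.12],"twist": 0},{"grip": 20,"slide": [0.0,0.18,-0.24],"twist": 0},{"grip": 20,"slide": [0.0,0.27,-0.37],"twist": 0},{"grip": 20,"slide": [0.0,0.38,-0.48],"twist": 0},{"grip": 20,"slide": [0.0,0.5,-0.58],"twist": 0}])

```text
clock: 8.82
ee_pos: [0.4448, 0.1919, 0.0662]
tool_rot: [-0.003, 1.0, 0.002, 0.003]
wrist_force: [-0.2, -0.2, -0.5]
finger_gap: 0.025
```

```bash
python3 side.py s4 38
```

```text
8.825 [0.4448 0.1919 0.0662] [-0.24 -0.18 -0.46]
```

View pics/s4.png

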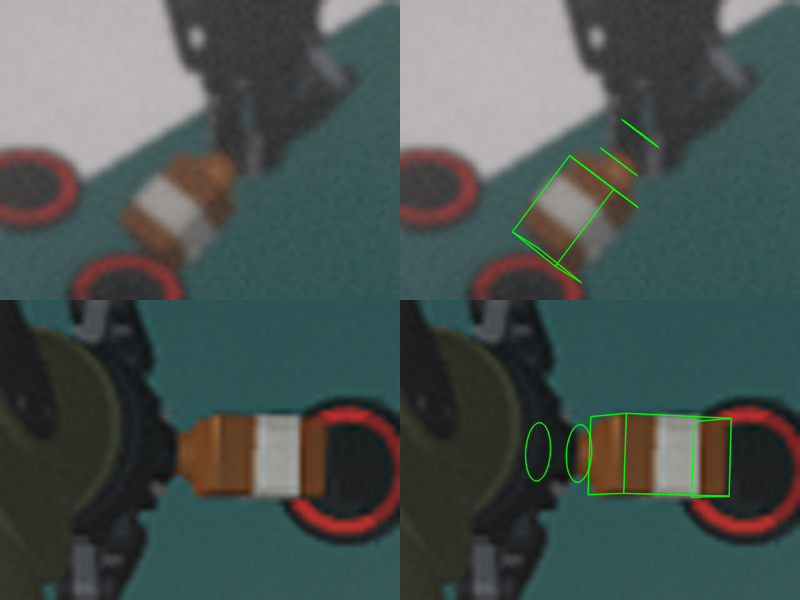

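```bash
python3 ov.py o4 20 27 34
```

```text
(no output)
```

View pics/o4.png

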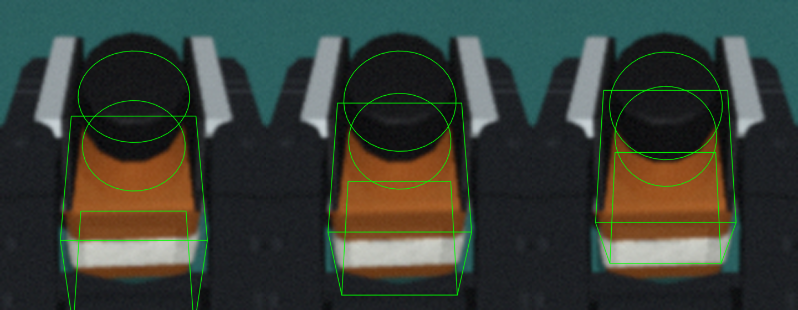

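```bash
cat > ov2.py <<'E'
from ov import *
s=env.get_state();m=imaging.camera_model("wrist");im=imaging.grab_frame("wrist")
print(s['clock'],s['ee_pos'].round(4),s['wrist_force'].round(2))
ofs=np.array([260,230]);c=cv2.resize(im[230:370,260:380],(480,560),interpolation=cv2.INTER_CUBIC)
tiles=[cv2.resize(c,(200,233))]
for a in sys.argv[2:]:
    phi,y,z=map(float,a.split(','))
    k=c.copy();draw(k,m,s,phi,y/1e3,z/1e3,4,ofs,(0,255,0));tiles.append(cv2.resize(k,(200,233)))
while len(tiles)%4: tiles.append(tiles[0])
cv2.imwrite("pics/%s.png"%sys.argv[1],np.vstack([np.hstack(tiles[i:i+4]) for i in range(0,len(tiles),4)]))
E
python3 ov2.py o5 20,4,-13 30,4,-13 40,4,-13 20,2,-17 30,2,-17 40,2,-17 30,0,-13
```

```text
8.975 [0.4449 0.1924 0.0662] [-0.73  0.05 -1.8 ]
```

View pics/o5.png

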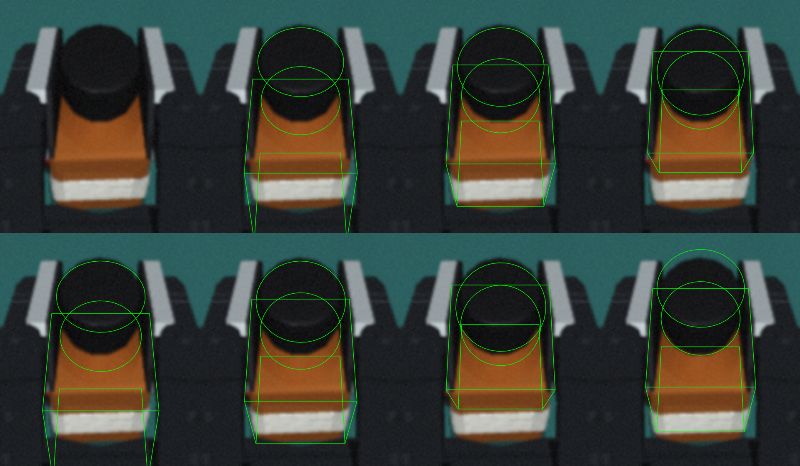

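```bash
cat > fit.py <<'E'
from ov import *
from scipy.optimize import least_squares
def fit(m,s,obs,x0=(30,3,-13)):
    # obs in tile px: capTop, capTopFaceLow(optional), capLow, shoulder y ; only v coords
    def v(p):
        phi=np.radians(p[0]);L=model(phi,p[1]/1e3,p[2]/1e3)
        q=[proj(m,rot(s['tool_rot']).apply(np.array(l))+s['ee_pos'])[:,1] for l in L]
        return np.array([min(q[1].min(),q[0].min()),q[1].max(),q[0].max(),q[3][[0,3]].mean()])
    o=np.array([np.nan if k is None else 230+k/1.6667 for k in obs])
    g=~np.isnan(o)
    r=least_squares(lambda p:(v(p)-o)[g],x0);return r.x,r.fun
if __name__=="__main__":
    s=env.get_state();m=imaging.camera_model("wrist")
    print(fit(m,s,[None if k=='n' else float(k) for k in sys.argv[1:]]))
E
python3 fit.py 25 n 121 158; python3 fit.py 25 95 121 158;python3 fit.py 26 90 121 156
```

```text
(array([16.26251517, 10.96399877,  2.53045535]), array([-4.54747351e-13,  1.87014848e-11, -2.39879228e-11]))
(array([25.96820801,  8.17959959, -3.07770602]), array([-0.13197864, -0.60341644,  1.80189419, -1.05159675]))
(array([22.64583112, 11.32886605,  2.14578689]), array([-0.0476085 , -0.22371639,  0.65941823, -0.38267925]))
```

Call:
step_arm(series=[{"grip": 20,"slide": [0.0,-0.3,0.0],"twist": 0},{"grip": 20,"slide": [0.0,-0.52,0.1],"twist": 0},{"grip": 20,"slide": [0.0,-0.52,0.3],"twist": 0},{"grip": 20,"slide": [0.0,-0.52,0.4],"twist": 0},{"grip": 20,"slide": [0.0,-0.52,0.4],"twist": 0}])

```text
clock: 9.65
ee_pos: [0.4441, 0.2181, 0.0452]
tool_rot: [-0.003, 1.0, 0.002, 0.002]
wrist_force: [-1.1, -0.6, -1.3]
finger_gap: 0.025
```

```bash
python3 side.py s5 30
```

```text
9.65 [0.4441 0.2181 0.0452] [-1.13 -0.59 -1.27]
```

View pics/s5.png

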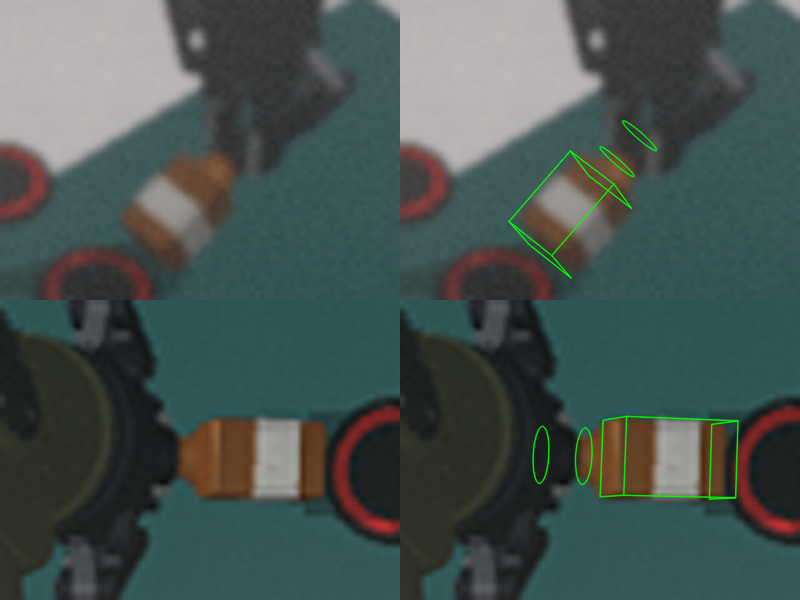

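Call:
step_arm(series=[{"grip": 20,"slide": [0.0,0.0,0.06],"twist": 0},{"grip": 20,"slide": [0.0,0.0,0.1],"twist": 0},{"grip": 20,"slide": [0.0,0.0,0.1],"twist": 0}])

```text
clock: 10.12
ee_pos: [0.4452, 0.2192, 0.0416]
tool_rot: [-0.004, 1.0, 0.002, 0.003]
wrist_force: [-0.3, 1.6, 2.1]
finger_gap: 0.0249
```

Call:
step_arm(series=[{"grip": 20,"slide": [0.0,0.08,0.0],"twist": 0},{"grip": 20,"slide": [0.0,0.14,0.0],"twist": 0},{"grip": 20,"slide": [0.0,0.14,0.0],"twist": 0}])

```text
clock: 10.5
ee_pos: [0.4457, 0.2127, 0.042]
tool_rot: [-0.005, 1.0, 0.002, 0.004]
wrist_force: [0.3, 2.9, 4.1]
finger_gap: 0.025
```

Call:
step_arm(series=[{"grip": 20,"slide": [0.0,0.1,-0.06],"twist": 0},{"grip": 20,"slide": [0.0,0.2,-0.12],"twist": 0},{"grip": 20,"slide": [0.0,0.26,-0.18],"twist": 0}])

```text
clock: 10.88
ee_pos: [0.4457, 0.2016, 0.0515]
tool_rot: [-0.006, 1.0, 0.002, 0.004]
wrist_force: [-0.2, 6.5, 2.7]
finger_gap: 0.0249
```

```bash
python3 side.py s6 35
```

```text
10.875 [0.4457 0.2016 0.0515] [-0.21  6.51  2.7 ]
```

View pics/s6.png

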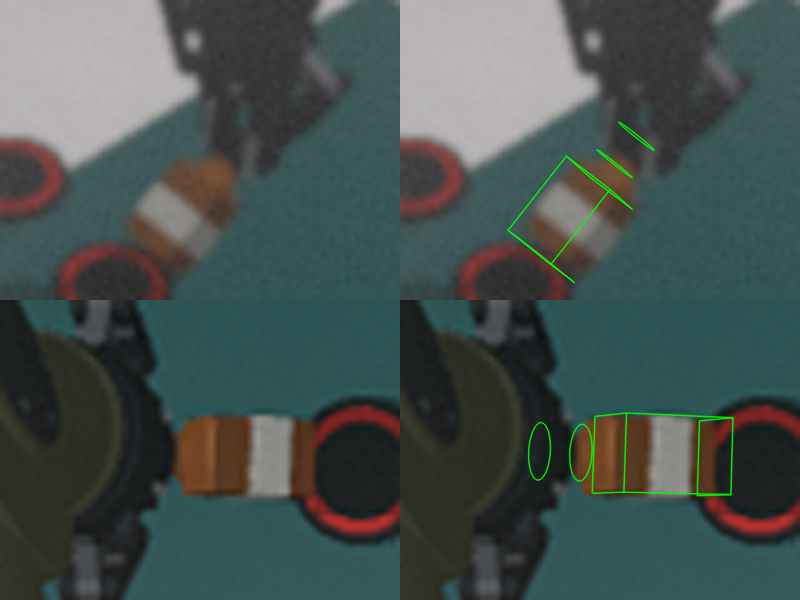

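Call:
step_arm(series=[{"grip": 20,"slide": [0.0,0.12,-0.06],"twist": 0},{"grip": 20,"slide": [0.0,0.24,-0.13],"twist": 0},{"grip": 20,"slide": [0.0,0.36,-0.2],"twist": 0},{"grip": 20,"slide": [0.0,0.46,-0.26],"twist": 0}])

```text
clock: 11.48
ee_pos: [0.4454, 0.1783, 0.0644]
tool_rot: [-0.006, 1.0, 0.002, 0.004]
wrist_force: [-0.8, 3.3, 1.3]
finger_gap: 0.0251
```

```bash
python3 side.py s7 50; python3 ov2.py o7 45,2,-15 55,2,-15 65,2,-15
```

```text
11.475 [0.4454 0.1783 0.0644] [-0.85  3.26  1.33]
11.575 [0.4455 0.1778 0.0645] [-0.6   4.56  1.81]
```

View pics/s7.png

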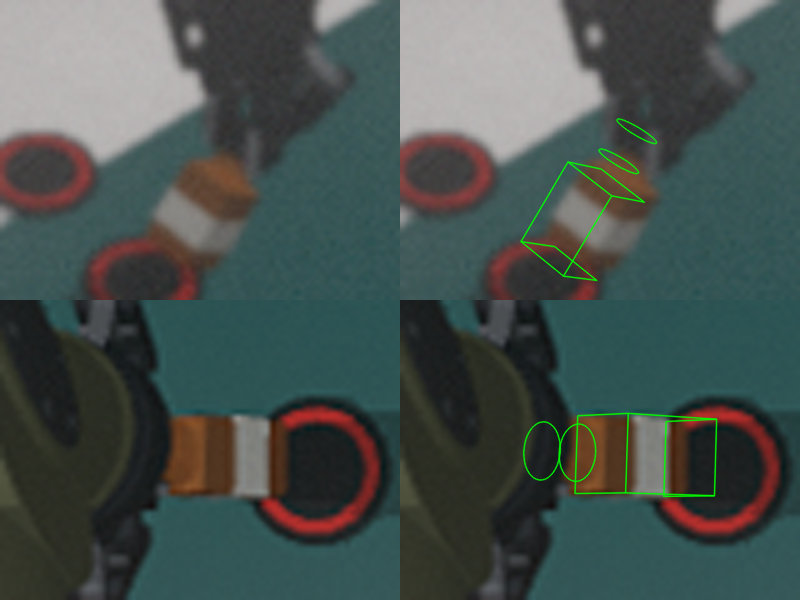

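View pics/o7.png

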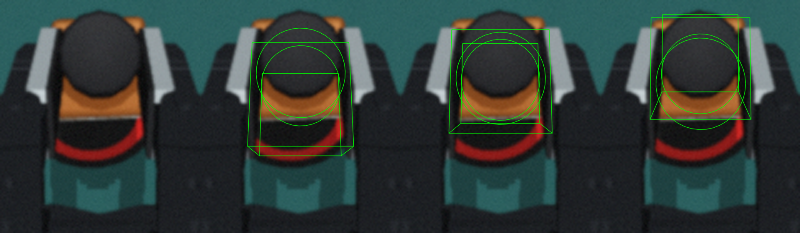

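Call:
step_arm(series=[{"grip": 20,"slide": [0.0,0.12,-0.04],"twist": 0},{"grip": 20,"slide": [0.0,0.24,-0.07],"twist": 0},{"grip": 20,"slide": [0.0,0.36,-0.08],"twist": 0},{"grip": 20,"slide": [0.0,0.46,-0.08],"twist": 0}])

```text
clock: 12.12
ee_pos: [0.4464, 0.1553, 0.0693]
tool_rot: [-0.007, 1.0, 0.001, 0.004]
wrist_force: [-1.9, 3.6, 12.2]
finger_gap: 0.0248
```

```bash
python3 side.py s8 80; python3 ov2.py o8 75,-2,-15 85,-2,-15 90,-2,-15
```

```text
12.125 [0.4464 0.1553 0.0693] [-1.91  3.61 12.23]
12.225 [0.4465 0.1546 0.0693] [-0.86  3.36  9.31]
```

View pics/s8.png

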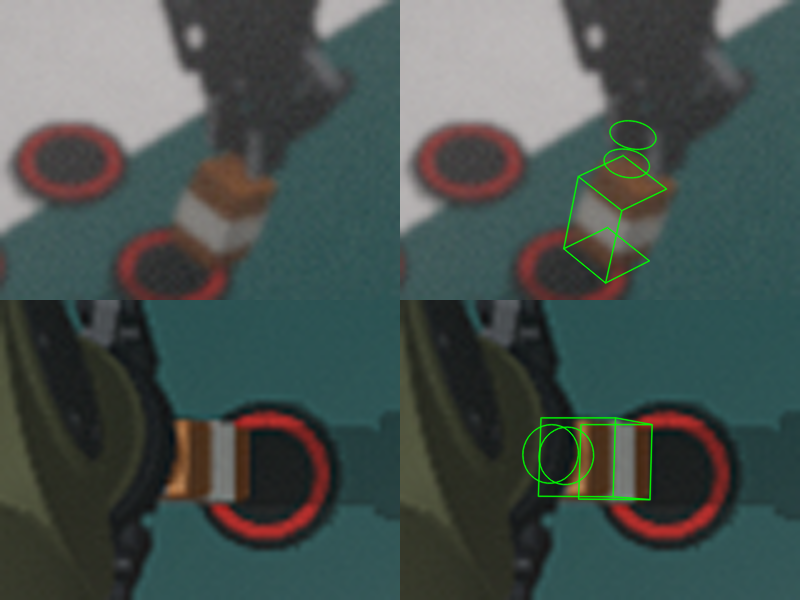

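View pics/o8.png

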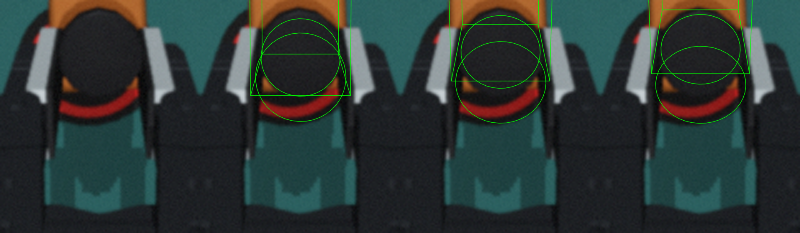

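Call:
step_arm(series=[{"grip": 20,"slide": [0.0,0.1,-0.08],"twist": 0},{"grip": 20,"slide": [0.0,0.2,-0.12],"twist": 0},{"grip": 20,"slide": [0.0,0.3,-0.14],"twist": 0}])

```text
clock: 12.65
ee_pos: [0.4459, 0.138, 0.0755]
tool_rot: [-0.006, 1.0, 0.001, 0.004]
wrist_force: [-0.6, -0.3, -1.5]
finger_gap: 0.0251
```

```bash
python3 side.py s9 75; python3 ov2.py o9 75,-2,-15 85,-2,-15 90,-2,-15
```

```text
12.65 [0.4459 0.138  0.0755] [-0.64 -0.34 -1.48]
12.75 [0.4462 0.1382 0.0756] [-1.36 -0.2  -0.7 ]
```

View pics/s9.png

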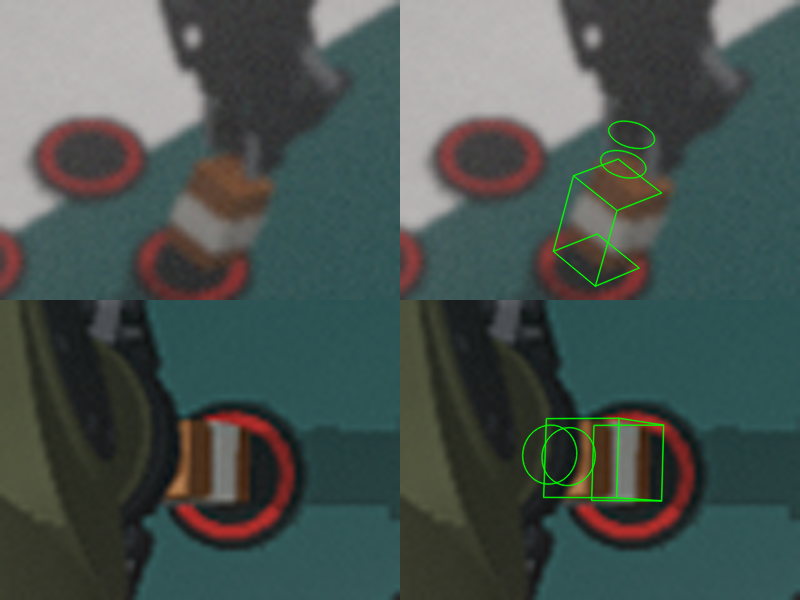

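View pics/o9.png

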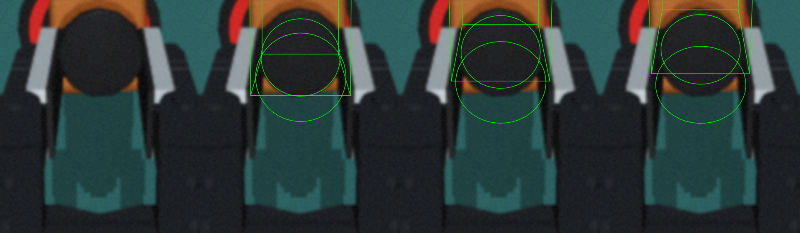

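The bottle is clear of contact, about 20° short of upright, with its foot over the coaster. I'll set the foot edge down softly, then swing the cap over it.

Call:
step_arm(series=[{"grip": 20,"slide": [0.0,0.0,0.06],"twist": 0},{"grip": 20,"slide": [0.0,0.0,0.08],"twist": 0},{"grip": 20,"slide": [0.0,0.0,0.08],"twist": 0}])

```text
clock: 13.18
ee_pos: [0.4461, 0.139, 0.0715]
tool_rot: [-0.006, 1.0, 0.001, 0.004]
wrist_force: [0.9, -0.6, 0.0]
finger_gap: 0.0249
```

Call:
step_arm(series=[{"grip": 20,"slide": [0.0,0.0,0.04],"twist": 0},{"grip": 20,"slide": [0.0,0.0,0.05],"twist": 0}])

```text
clock: 13.42
ee_pos: [0.4465, 0.1404, 0.0704]
tool_rot: [-0.007, 1.0, 0.001, 0.004]
wrist_force: [-3.2, 1.5, 10.5]
finger_gap: 0.0249
```

Contact at about 10 N. Swinging the cap over now.

Call:
step_arm(series=[{"grip": 20,"slide": [0.0,0.1,-0.01],"twist": 0},{"grip": 20,"slide": [0.0,0.2,-0.02],"twist": 0},{"grip": 20,"slide": [0.0,0.3,-0.02],"twist": 0}])

```text
clock: 13.8
ee_pos: [0.4468, 0.1252, 0.0713]
tool_rot: [-0.008, 1.0, 0.001, 0.004]
wrist_force: [-0.3, 0.3, 1.1]
finger_gap: 0.0246
```

```bash
python3 side.py s10 80
```

```text
13.8 [0.4468 0.1252 0.0713] [-0.33  0.29  1.1 ]
```

View pics/s10.png

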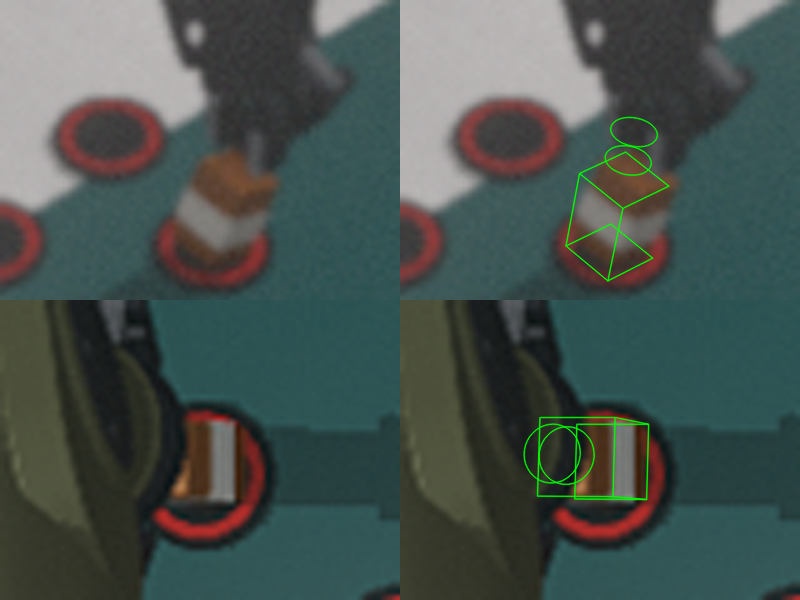

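Call:
step_arm(series=[{"grip": 20,"slide": [0.0,-0.1,-0.1],"twist": 0},{"grip": 20,"slide": [0.0,-0.35,-0.1],"twist": 0},{"grip": 20,"slide": [0.0,-0.5,-0.1],"twist": 0},{"grip": 20,"slide": [0.0,-0.5,0.0],"twist": 0},{"grip": 20,"slide": [0.0,-0.5,0.02],"twist": 0}])

```text
clock: 14.52
ee_pos: [0.447, 0.1504, 0.0708]
tool_rot: [-0.008, 1.0, 0.001, 0.005]
wrist_force: [-0.9, 1.7, 5.1]
finger_gap: 0.025
```

```bash
python3 side.py s11 74
```

```text
14.525 [0.447  0.1504 0.0708] [-0.87  1.67  5.14]
```

View pics/s11.png

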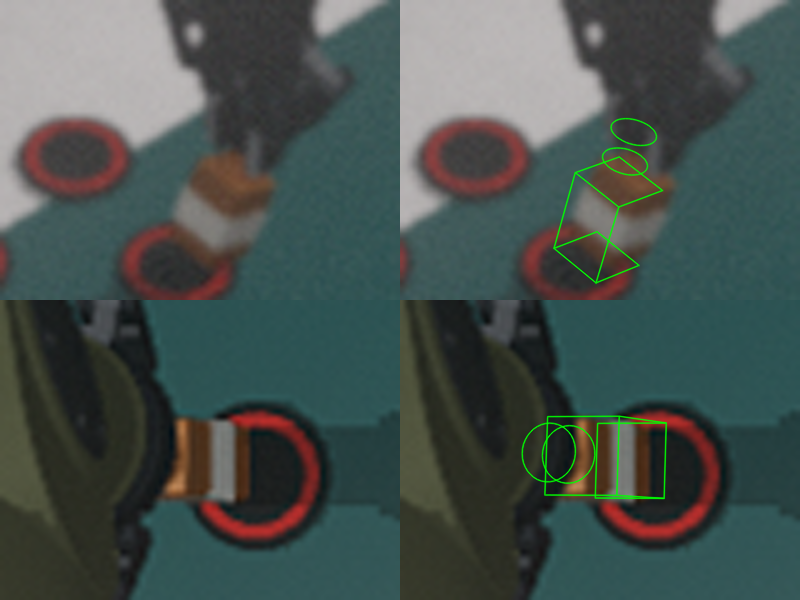

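Call:
step_arm(series=[{"grip": 20,"slide": [0.0,0.06,0.05],"twist": 0},{"grip": 20,"slide": [0.0,0.14,0.05],"twist": 0},{"grip": 20,"slide": [0.0,0.22,0.05],"twist": 0}])

```text
clock: 15.0
ee_pos: [0.4486, 0.141, 0.0705]
tool_rot: [-0.01, 1.0, 0.001, 0.006]
wrist_force: [-0.1, 4.3, 11.7]
finger_gap: 0.0251
```

```bash
python3 side.py s12 76
```

```text
15.0 [0.4486 0.141  0.0705] [-0.1   4.25 11.7 ]
```

View pics/s12.png

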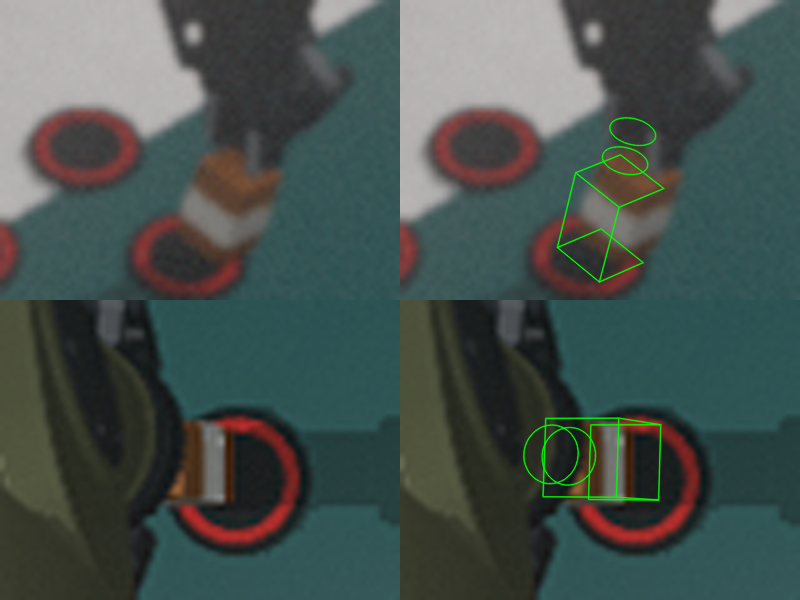

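The foot now stays put while the bottle turns (13 N down, 4 N sideways). Continuing.

Call:
step_arm(series=[{"grip": 20,"slide": [0.0,0.1,0.035],"twist": 0},{"grip": 20,"slide": [0.0,0.18,0.035],"twist": 0},{"grip": 20,"slide": [0.0,0.24,0.035],"twist": 0}])

```text
clock: 15.48
ee_pos: [0.4495, 0.129, 0.0695]
tool_rot: [-0.01, 1.0, -0.0, 0.007]
wrist_force: [-0.2, 1.2, 5.2]
finger_gap: 0.0247
```

```bash
python3 side.py s13 84
```

```text
15.475 [0.4495 0.129  0.0695] [-0.18  1.23  5.18]
```

View pics/s13.png

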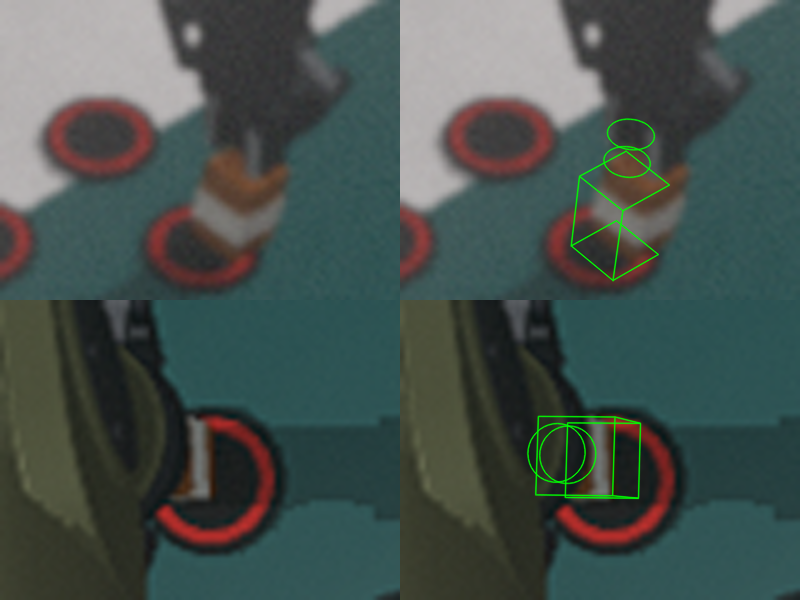

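Call:
step_arm(series=[{"grip": 20,"slide": [0.0,0.05,0.04],"twist": 0},{"grip": 20,"slide": [0.0,0.09,0.06],"twist": 0},{"grip": 20,"slide": [0.0,0.1,0.06],"twist": 0}])

```text
clock: 15.95
ee_pos: [0.4507, 0.124, 0.0681]
tool_rot: [-0.011, 1.0, -0.001, 0.008]
wrist_force: [-3.2, 0.5, 12.5]
finger_gap: 0.025
```

```bash
python3 side.py s14 89
```

```text
15.95 [0.4507 0.124  0.0681] [-3.22  0.53 12.47]
```

View pics/s14.png

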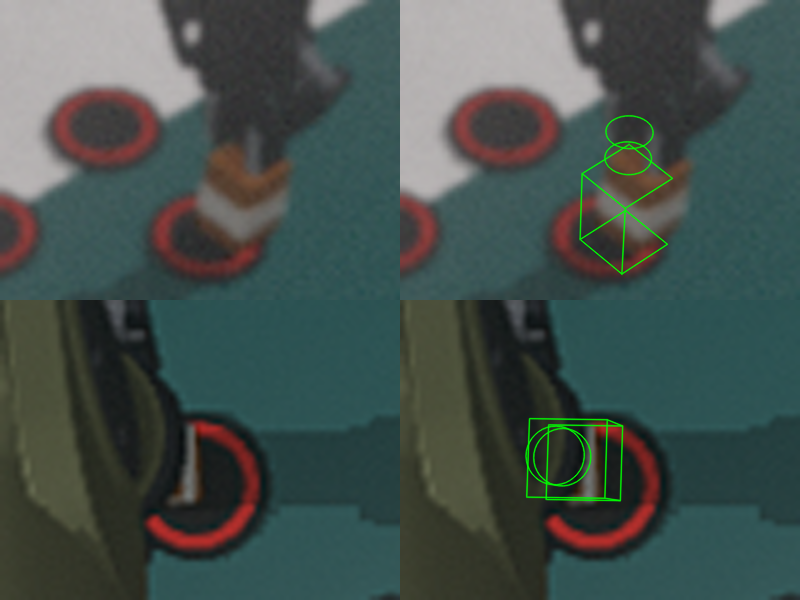

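Call:
step_arm(series=[{"grip": 20,"slide": [0.0,0.0,-0.1],"twist": 0},{"grip": 20,"slide": [0.0,0.0,-0.14],"twist": 0},{"grip": 20,"slide": [-0.08,0.25,-0.14],"twist": 0},{"grip": 20,"slide": [-0.14,0.44,-0.14],"twist": 0},{"grip": 20,"slide": [-0.14,0.44,-0.14],"twist": 0}])

```text
clock: 16.68
ee_pos: [0.443, 0.1006, 0.0742]
tool_rot: [-0.011, 1.0, -0.002, 0.008]
wrist_force: [0.3, 1.1, -0.3]
finger_gap: 0.0248
```

```bash
python3 side.py s15 88
```

```text
16.675 [0.443  0.1006 0.0742] [ 0.32  1.12 -0.28]
```

View pics/s15.png

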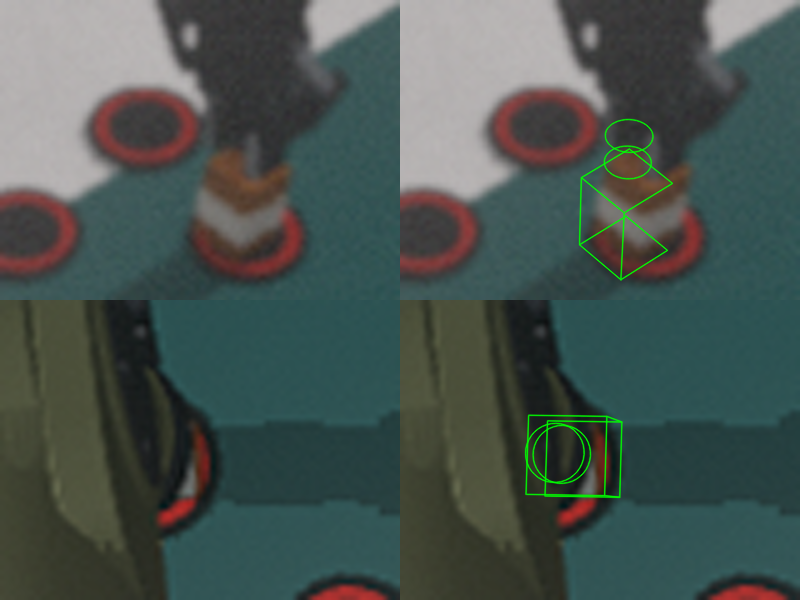

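Call:
step_arm(series=[{"grip": 20,"slide": [0.0,0.0,0.08],"twist": 0},{"grip": 20,"slide": [0.0,0.0,0.12],"twist": 0},{"grip": 20,"slide": [0.0,0.0,0.14],"twist": 0},{"grip": 20,"slide": [0.0,0.0,0.15],"twist": 0}])

```text
clock: 17.27
ee_pos: [0.4442, 0.1024, 0.0685]
tool_rot: [-0.012, 1.0, -0.001, 0.008]
wrist_force: [-4.5, -2.1, 15.9]
finger_gap: 0.0246
```

```bash
python3 side.py s16 90;python3 ov2.py o16 85,-4,-15 90,-4,-15 90,-6,-15
```

```text
17.275 [0.4442 0.1024 0.0685] [-4.49 -2.11 15.86]
17.375 [0.4442 0.1025 0.0686] [-4.52 -1.46 13.88]
```

View pics/s16.png

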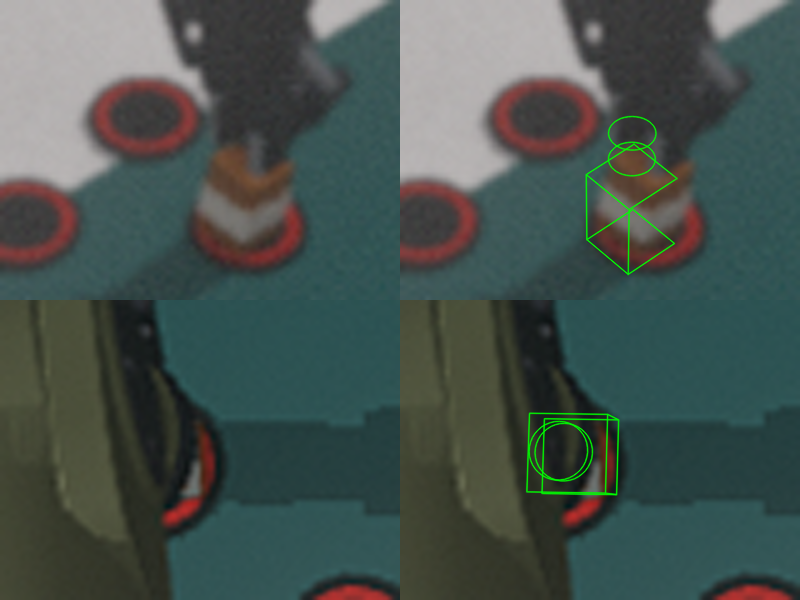

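View pics/o16.png

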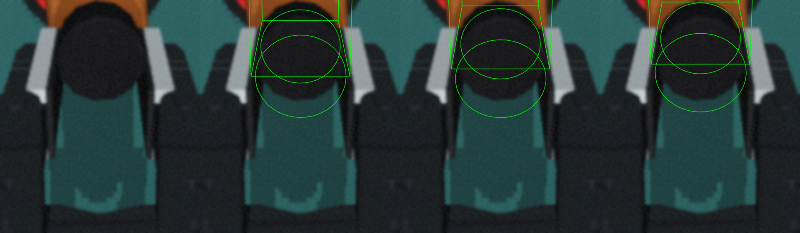

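Upright and squared onto the coaster. I'll take the pressure off and open.

Call:
step_arm(series=[{"grip": 20,"slide": [0.0,0.0,0.0],"twist": 0},{"grip": 20,"slide": [0.0,0.0,-0.01],"twist": 0}])

```text
clock: 17.68
ee_pos: [0.4444, 0.1026, 0.069]
tool_rot: [-0.012, 1.0, -0.001, 0.008]
wrist_force: [-0.9, -0.3, -1.0]
finger_gap: 0.0248
```

Call:
step_arm(series=[{"grip": 30,"slide": [0.0,0.0,0.0],"twist": 0},{"grip": 50,"slide": [0.0,0.0,0.0],"twist": 0},{"grip": 60,"slide": [0.0,0.0,0.0],"twist": 0},{"grip": 60,"slide": [0.0,0.0,-0.5],"twist": 0},{"grip": 60,"slide": [0.0,0.0,-1.5],"twist": 0},{"grip": 60,"slide": [0.0,-0.5,-2.7],"twist": 0},{"grip": 60,"slide": [0.0,-1.0,-3.0],"twist": 0}])

```text
clock: 18.55
ee_pos: [0.4439, 0.15, 0.2243]
tool_rot: [-0.014, 1.0, -0.001, 0.011]
wrist_force: [-0.3, -0.1, -0.1]
finger_gap: 0.0597
```

```bash
cat > shot.py <<'E'
from h import *
from plant import env,imaging
import sys
s=env.get_state();print(s['clock'],s['ee_pos'].round(4),s['wrist_force'].round(2),rot(s['tool_rot']).as_matrix()[:,0].round(3),rot(s['tool_rot']).as_matrix()[:,2].round(3))
for n in sys.argv[2:]:
    m=imaging.camera_model(n);cv2.imwrite(f"pics/{sys.argv[1]}_{n}.png",imaging.grab_frame(n))
    if n=="wrist":
        import pickle;pickle.dump(m,open(f"pics/{sys.argv[1]}.pkl","wb"))
E
python3 shot.py A wrist scene top; python3 -c "
import cv2,numpy as np
a=cv2.imread('pics/A_scene.png')[100:240,270:410];b=cv2.imread('pics/A_top.png')[180:320,200:340]
cv2.imwrite('pics/A_c.png',np.hstack([cv2.resize(k,(400,400),interpolation=cv2.INTER_CUBIC) for k in(a,b)]))"
```

```text
18.55 [0.4439 0.15   0.2243] [-0.31 -0.12 -0.14] [ 1.    -0.003  0.022] [ 0.022  0.028 -0.999]
```

View pics/A_c.png

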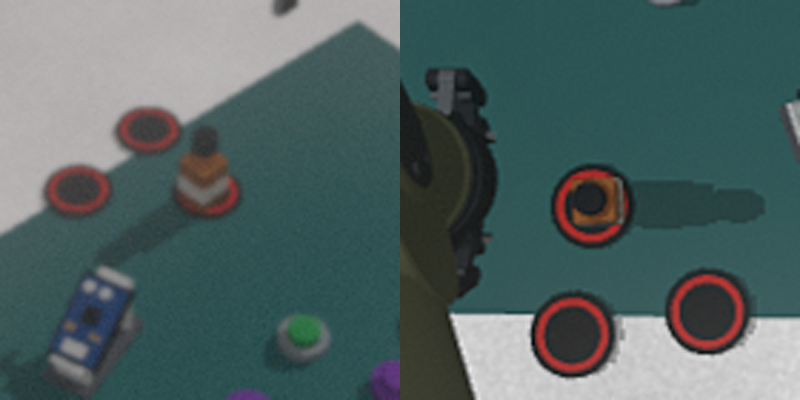

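View pics/A_wrist.png

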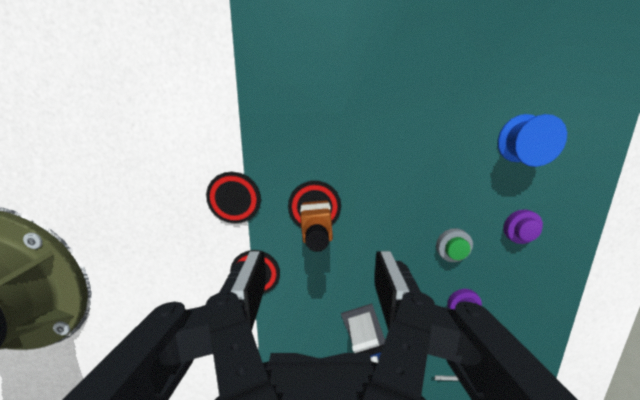

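The bottle stands on the coaster: in the scene crop it is upright at (205,165), and from the top it sits within about 4 mm of the coaster centre. Now the board.

Call:
step_arm(series=[{"grip": 85,"slide": [1.5,5.0,0.3],"twist": -3},{"grip": 85,"slide": [1.5,5.0,0.3],"twist": -3},{"grip": 85,"slide": [1.5,5.0,0.3],"twist": -3},{"grip": 85,"slide": [1.5,5.0,0.3],"twist": -3},{"grip": 85,"slide": [1.5,5.0,0.3],"twist": -3},{"grip": 85,"slide": [1.5,5.0,0.3],"twist": -3},{"grip": 85,"slide": [1.5,5.0,0.3],"twist": -3}])

```text
clock: 19.58
ee_pos: [0.5169, -0.0989, 0.2]
tool_rot: [-0.011, 0.978, 0.208, 0.01]
wrist_force: [-0.8, 0.1, 0.5]
finger_gap: 0.0848
```

```bash
python3 shot.py B wrist; python3 -c "
import cv2
a=cv2.imread('pics/B_wrist.png');cv2.imwrite('pics/B_c.png',cv2.resize(a[100:300,210:430],(792,720))[:600])
from plant import env;print(env.get_state()['qpos'])"
```

```text
19.575 [ 0.5169 -0.0989  0.2   ] [-0.83  0.11  0.51] [0.913 0.407 0.025] [ 0.016  0.025 -1.   ]
[-0.557622    0.06760958  0.750115    1.83192051 -0.07797764  1.24975482
  0.63662883]
```

View pics/B_wrist.png

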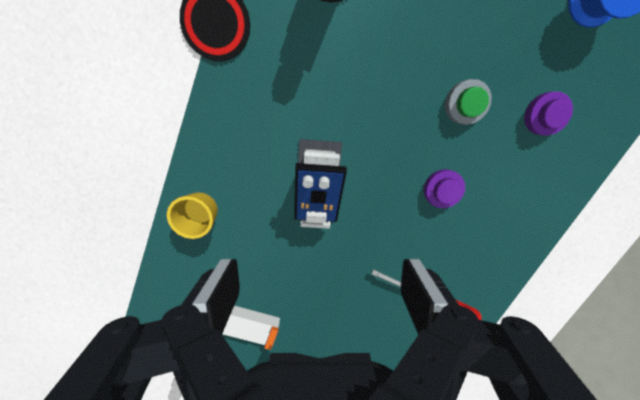

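View pics/B_c.png

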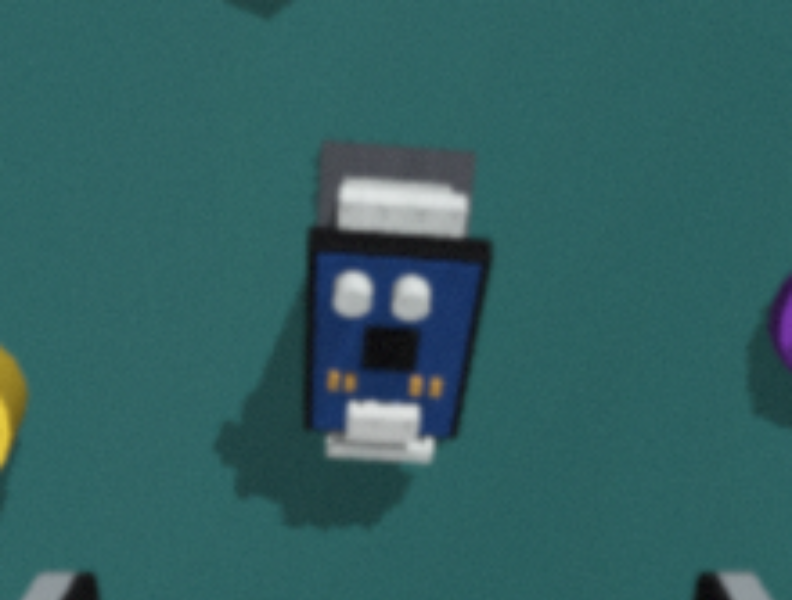

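Run:
```python
from h import *
import pickle
from scipy.optimize import least_squares
m=pickle.load(open("pics/B.pkl","rb"))
px=np.array([(312,228),(490,242),(305,431),(457,438)])/3.6+[210,100]
B=np.array([(40,25,0),(40,-25,0),(-40,25,8),(-40,-25,8)])/1e3
def Rm(yaw,p=np.radians(30)):
    return R.from_euler('ZY',[yaw,-p]).as_matrix()
def f(p): return (proj(m,p[:3]+B@Rm(p[3]).T)-px).ravel()
s=least_squares(f,[.52,-.1,.045,2.0]);print(s.x.round(4),np.degrees(s.x[3]),s.fun.round(1))
f2=lambda q:f([q[0],q[1],.045,q[2]])
s=least_squares(f2,[.52,-.1,2.0]);print(s.x.round(4),np.degrees(s.x[2]),s.fun.round(1))
# from top picture
M=__import__('plant').imaging.camera_model("top")
pt=np.array([(443,250),(450,290),(512,210),(543,245)])
# holder from top
for u,v,z in [(452,230,.02)]:print(at(M,u,v,z))
```

```text
[ 0.522  -0.1053  0.0382  1.9154] 109.74250072161772 [-0.1  0.2  0.1 -0.3  0.2 -0.2 -0.2  0.3]
[ 0.5212 -0.1037  1.9157] 109.76294548918118 [-0.6 -0.4  0.7 -0.8 -0.3  0.4  0.2  1.1]
[ 0.49748713 -0.3311875   0.02      ]
```

Call:
step_arm(series=[{"grip": 85,"slide": [-0.05,0.23,1.0],"twist": 0.53},{"grip": 85,"slide": [-0.05,0.23,1.9],"twist": 0.53},{"grip": 85,"slide": [-0.05,0.23,2.3],"twist": 0.53},{"grip": 80,"slide": [-0.05,0.23,2.3],"twist": 0.53}])

```text
clock: 20.12
ee_pos: [0.5199, -0.1051, 0.0835]
tool_rot: [-0.012, 0.985, 0.174, 0.008]
wrist_force: [0.0, 1.0, 1.2]
finger_gap: 0.0801
```

```bash
python3 shot.py C wrist scene; python3 -c "
import cv2,numpy as np
a=cv2.imread('pics/C_wrist.png')[180:380,180:460];b=cv2.imread('pics/C_scene.png')[150:250,230:370]
cv2.imwrite('pics/C_c.png',np.hstack([cv2.resize(k,(400,286),interpolation=cv2.INTER_CUBIC) for k in(a,b)]))"
```

```text
20.125 [ 0.5199 -0.1051  0.0835] [0.05 1.01 1.16] [0.939 0.342 0.02 ] [ 0.012  0.026 -1.   ]
```

View pics/C_c.png

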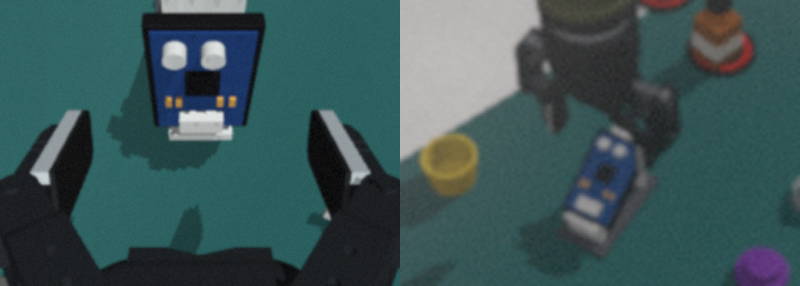

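Call:
step_arm(series=[{"grip": 80,"slide": [0.02,0.05,0.5],"twist": 0},{"grip": 80,"slide": [0.02,0.05,0.9],"twist": 0},{"grip": 80,"slide": [0.02,0.05,1.07],"twist": 0},{"grip": 65,"slide": [0.02,0.05,1.07],"twist": 0},{"grip": 58,"slide": [0.02,0.05,1.07],"twist": 0}])

```text
clock: 20.85
ee_pos: [0.5251, -0.1068, 0.033]
tool_rot: [-0.011, 0.985, 0.173, 0.011]
wrist_force: [-1.2, -0.0, -0.3]
finger_gap: 0.0576
```

```bash
python3 shot.py D wrist top; python3 -c "
import cv2,numpy as np
a=cv2.imread('pics/D_wrist.png')[180:380,180:460];b=cv2.imread('pics/D_top.png')[165:265,290:430]
cv2.imwrite('pics/D_c.png',np.hstack([cv2.resize(k,(400,286),interpolation=cv2.INTER_CUBIC) for k in(a,b)]))"
```

```text
20.85 [ 0.5251 -0.1068  0.033 ] [-1.22 -0.02 -0.29] [0.94  0.341 0.026] [ 0.018  0.025 -1.   ]
```

View pics/D_c.png

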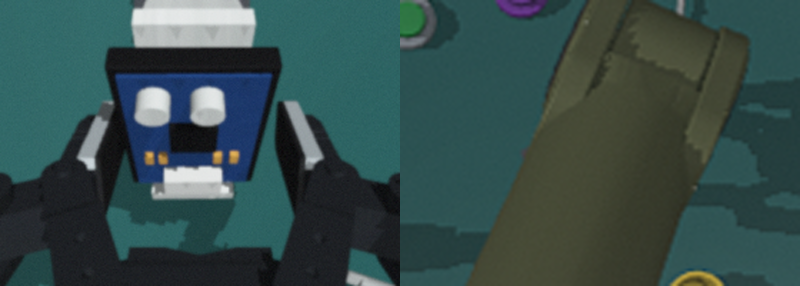

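Call:
step_arm(series=[{"grip": 58,"slide": [-0.05,0.0,0.08],"twist": 0},{"grip": 58,"slide": [-0.05,0.0,0.12],"twist": 0},{"grip": 48,"slide": [-0.05,0.0,0.13],"twist": 0},{"grip": 44,"slide": [-0.05,0.0,0.13],"twist": 0},{"grip": 44,"slide": [-0.05,0.0,0.13],"twist": 0},{"grip": 44,"slide": [-0.05,0.0,0.13],"twist": 0}], grip_force=20)

```text
clock: 21.7
ee_pos: [0.5229, -0.1076, 0.0264]
tool_rot: [-0.011, 0.985, 0.173, 0.011]
wrist_force: [0.0, -1.0, -1.1]
finger_gap: 0.0494
```

```bash
python3 shot.py E wrist; python3 -c "
import cv2,numpy as np
a=cv2.imread('pics/E_wrist.png')[180:380,180:460]
cv2.imwrite('pics/E_c.png',cv2.resize(a,(700,500),interpolation=cv2.INTER_CUBIC))"
```

```text
21.7 [ 0.5229 -0.1076  0.0264] [ 0.03 -1.04 -1.12] [0.94  0.341 0.026] [ 0.018  0.025 -1.   ]
```

View pics/E_c.png

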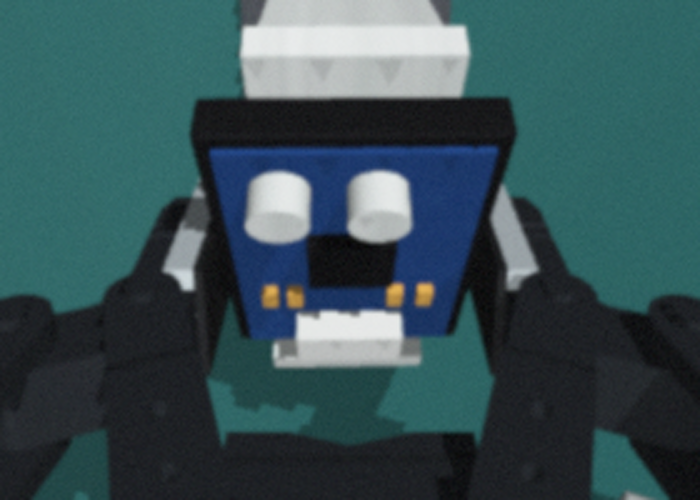

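The board is gripped at a 49 mm gap, with the pads about mid-length. Lifting.

Call:
step_arm(series=[{"grip": 44,"slide": [0,-0.05,-0.2],"twist": 0},{"grip": 44,"slide": [0,-0.05,-0.5],"twist": 0},{"grip": 44,"slide": [0,-0.05,-1.0],"twist": 0},{"grip": 44,"slide": [0,-0.05,-1.6],"twist": 0},{"grip": 44,"slide": [0,-0.05,-1.6],"twist": 0}])

```text
clock: 22.38
ee_pos: [0.5228, -0.1077, 0.1096]
tool_rot: [-0.011, 0.985, 0.173, 0.014]
wrist_force: [0.2, -0.2, -0.5]
finger_gap: 0.0494
```

```bash
python3 shot.py F wrist scene; python3 -c "
import cv2,numpy as np
a=cv2.imread('pics/F_wrist.png')[180:380,180:460];b=cv2.imread('pics/F_scene.png')[130:250,220:388]
cv2.imwrite('pics/F_c.png',np.hstack([cv2.resize(k,(400,286),interpolation=cv2.INTER_CUBIC) for k in(a,b)]))
from plant import env;print(env.get_state()['qpos'])"
```

```text
22.375 [ 0.5228 -0.1077  0.1096] [ 0.2  -0.2  -0.49] [0.939 0.341 0.032] [ 0.025  0.026 -0.999]
[-0.52055567  0.19378561  0.76569932  1.9293959  -0.18733311  1.06629318
  0.67415869]
```

View pics/F_c.png

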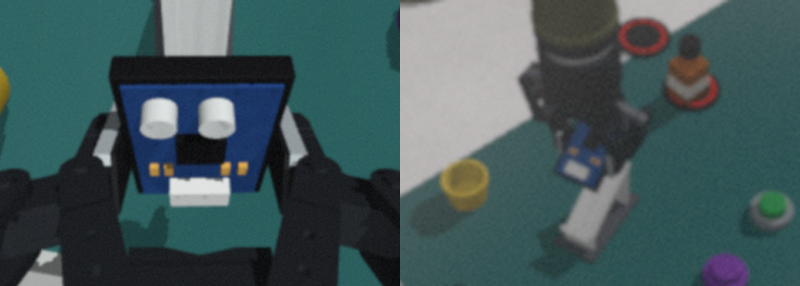

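```bash
python3 -c "
import cv2
a=cv2.imread('pics/top0.png')[195:265,420:490];cv2.imwrite('pics/hold.png',cv2.resize(a,(560,560),interpolation=cv2.INTER_CUBIC))"
```

```text
(no output)
```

View pics/hold.png

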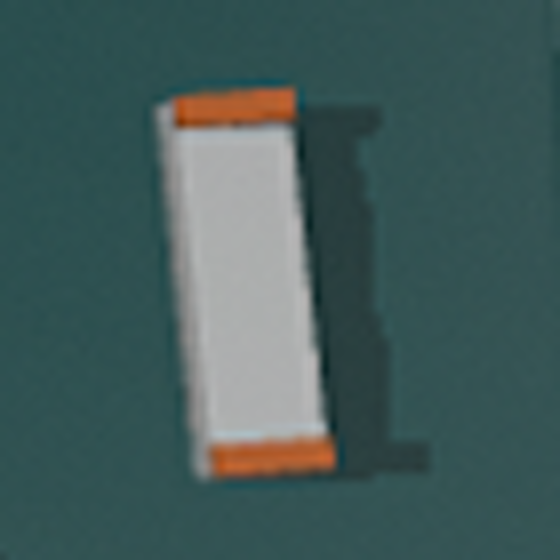

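Run:
```python
from h import *
from scipy.optimize import least_squares
from plant import imaging
m=imaging.camera_model("top")
px=np.array([(174,98),(296,88),(210,473),(334,465)])/8+[420,195]-0.5+0.06
H=np.array([(56,17,26),(56,-17,26),(-56,17,26),(-56,-17,26)])/1e3
def f(p):
    return (proj(m,np.r_[p[:2],0]+H@R.from_euler('z',p[2]).as_matrix().T)-px).ravel()
s=least_squares(f,[.5,-.33,0]);print(s.x,np.degrees(s.x[2]),s.fun.round(2))
```

```text
[ 0.49807572 -0.32783025  0.07100052] 4.068030423529164 [ 0.41 -0.36 -0.48  0.03  0.5   0.09 -0.42  0.24]
```

Call:
step_arm(series=[{"grip": 44,"slide": [-0.2,0.4,-0.4],"twist": -1.0},{"grip": 44,"slide": [-0.5,1.0,-0.73],"twist": -2.2},{"grip": 44,"slide": [-0.8,1.6,-0.73],"twist": -3.5},{"grip": 44,"slide": [-1.1,2.2,-0.73],"twist": -4.8},{"grip": 44,"slide": [-1.4,2.8,-0.73],"twist": -6.1},{"grip": 44,"slide": [-1.7,3.4,-0.73],"twist": -7.4},{"grip": 44,"slide": [-1.9,3.8,-0.73],"twist": -8.6},{"grip": 44,"slide": [-1.99,3.94,-0.73],"twist": -9.26},{"grip": 44,"slide": [-1.99,3.94,-0.73],"twist": -9.26}])

```text
clock: 23.6
ee_pos: [0.4927, -0.3274, 0.1358]
tool_rot: [-0.003, 0.683, 0.731, 0.016]
wrist_force: [-0.3, 0.2, -0.1]
finger_gap: 0.0499
```

```bash
python3 shot.py G wrist top scene; python3 -c "
import cv2,numpy as np
a=cv2.imread('pics/G_scene.png')[180:300,150:290];b=cv2.imread('pics/G_top.png')[170:290,380:520]
cv2.imwrite('pics/G_c.png',np.hstack([cv2.resize(k,(400,343),interpolation=cv2.INTER_CUBIC) for k in(a,b)]))
from plant import env;print(env.get_state()['qpos'])"
```

```text
23.6 [ 0.4927 -0.3274  0.1358] [-0.33  0.17 -0.06] [-0.068  0.997  0.025] [ 0.017  0.027 -0.999]
[-0.03259593  0.31031348  0.70458295  1.74223705 -0.25170648  1.17321229
  2.38899302]
```

View pics/G_c.png

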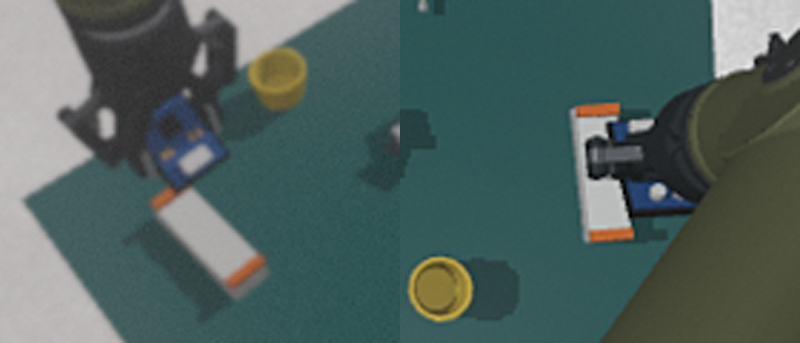

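View pics/G_wrist.png

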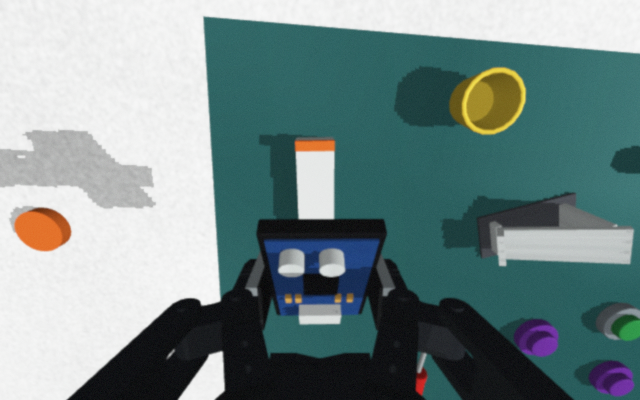

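Run:
```python
from h import *
import pickle
m=pickle.load(open("pics/G.pkl","rb"))
Rz=R.from_euler('z',.071).as_matrix()
H=np.array([(-56,17,26),(-56,-17,26),(-50,17,26),(-50,-17,26)])/1e3
print(proj(m,np.array([.498,-.328,0])+H@Rz.T).round(1))
im=cv2.imread("pics/G_wrist.png")[120:240,260:380];cv2.imwrite("pics/G_w.png",cv2.resize(im,(600,600),interpolation=cv2.INTER_CUBIC))
```

```text
[[335.9 141.6]
 [296.5 141.9]
 [335.7 148.6]
 [296.7 148.9]]
```

View pics/G_w.png

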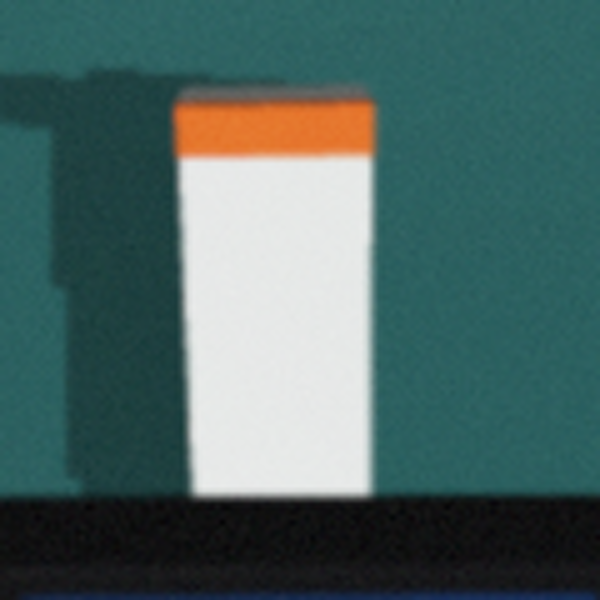

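Call:
step_arm(series=[{"grip": 44,"slide": [-0.09,0.09,0.6],"twist": 0},{"grip": 44,"slide": [-0.09,0.09,1.2],"twist": 0},{"grip": 44,"slide": [-0.09,0.09,1.7],"twist": 0},{"grip": 44,"slide": [-0.09,0.09,1.81],"twist": 0},{"grip": 44,"slide": [-0.09,0.09,1.81],"twist": 0}])

```text
clock: 24.38
ee_pos: [0.5007, -0.3273, 0.0461]
tool_rot: [-0.003, 0.681, 0.732, 0.016]
wrist_force: [0.5, 0.2, -1.0]
finger_gap: 0.05
```

```bash
cat > hs.py <<'E'
import sys,subprocess
from h import *
from plant import env,imaging
s=env.get_state();print(s['clock'],s['ee_pos'].round(4),s['wrist_force'].round(2))
a=imaging.grab_frame("wrist")[180:380,180:460];b=imaging.grab_frame("scene")[200:290,170:296]
cv2.imwrite('pics/%s.png'%sys.argv[1],np.hstack([cv2.resize(k,(400,286),interpolation=cv2.INTER_CUBIC) for k in(a,b)]))
E
python3 hs.py H
```

```text
24.375 [ 0.5007 -0.3273  0.0461] [ 0.48  0.17 -0.97]
```

View pics/H.png

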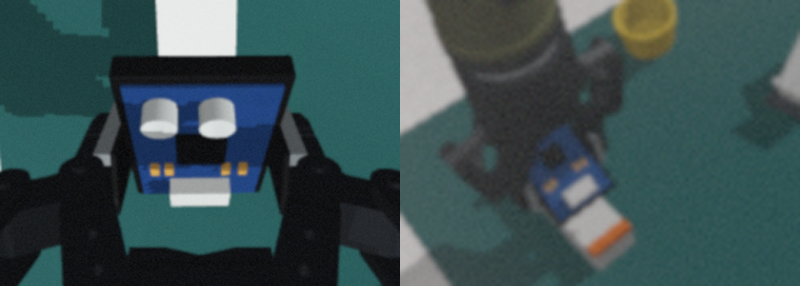

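Call:
step_arm(series=[{"grip": 44,"slide": [-0.04,-0.02,0.2],"twist": 0},{"grip": 44,"slide": [-0.04,-0.02,0.34],"twist": 0},{"grip": 44,"slide": [-0.04,-0.02,0.4],"twist": 0}])

```text
clock: 24.85
ee_pos: [0.5004, -0.3293, 0.0263]
tool_rot: [-0.002, 0.682, 0.731, 0.016]
wrist_force: [-0.3, 0.2, -0.9]
finger_gap: 0.0496
```

Call:
step_arm(series=[{"grip": 44,"slide": [0,0,0.05],"twist": 0},{"grip": 44,"slide": [0,0,0.1],"twist": 0}])

```text
clock: 25.1
ee_pos: [0.5004, -0.3292, 0.0211]
tool_rot: [-0.002, 0.682, 0.731, 0.016]
wrist_force: [0.1, -0.6, -0.3]
finger_gap: 0.0495
```

Call:
step_arm(series=[{"grip": 44,"slide": [0,0,0.05],"twist": 0},{"grip": 44,"slide": [0,0,0.1],"twist": 0},{"grip": 44,"slide": [0,0,0.1],"twist": 0}])

```text
clock: 25.48
ee_pos: [0.4995, -0.3299, 0.0169]
tool_rot: [-0.003, 0.682, 0.731, 0.016]
wrist_force: [-4.8, 0.2, 5.8]
finger_gap: 0.0493
```

```bash
python3 hs.py I
```

```text
25.475 [ 0.4995 -0.3299  0.0169] [-4.84  0.22  5.81]
```

View pics/I.png

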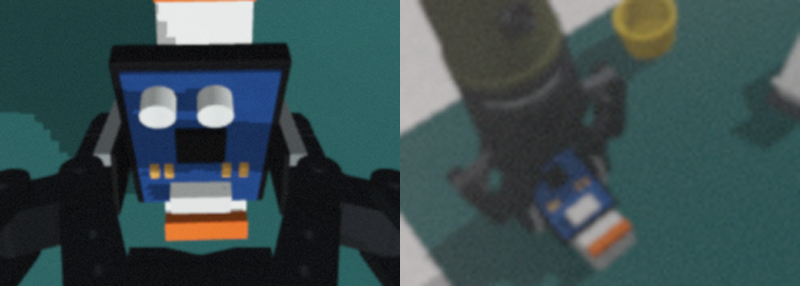

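Low-end contact is soft (7 N). I'll keep lowering and back off slightly so the end can stay put while the board turns flat.

Call:
step_arm(series=[{"grip": 44,"slide": [0,-0.04,0.07],"twist": 0},{"grip": 44,"slide": [0,-0.06,0.12],"twist": 0},{"grip": 44,"slide": [0,-0.08,0.15],"twist": 0}])

```text
clock: 25.95
ee_pos: [0.4967, -0.33, 0.01]
tool_rot: [-0.002, 0.682, 0.731, 0.017]
wrist_force: [0.9, 1.8, 4.1]
finger_gap: 0.0493
```

```bash
python3 hs.py J
```

```text
25.95 [ 0.4967 -0.33    0.01  ] [0.9  1.82 4.11]
```

View pics/J.png

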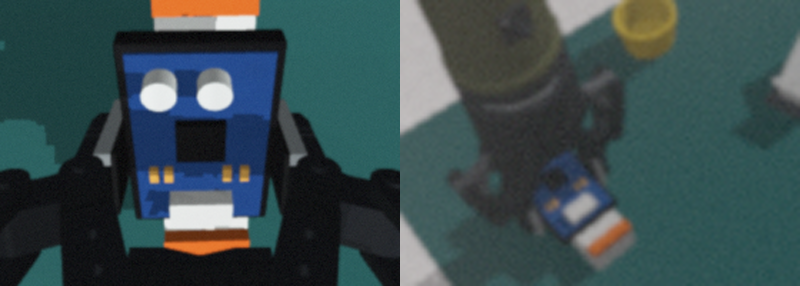

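Call:
step_arm(series=[{"grip": 44,"slide": [0,-0.01,0.05],"twist": 0},{"grip": 44,"slide": [0,-0.02,0.1],"twist": 0},{"grip": 44,"slide": [0,-0.03,0.12],"twist": 0}])

```text
clock: 26.42
ee_pos: [0.4958, -0.3301, 0.0044]
tool_rot: [-0.001, 0.682, 0.731, 0.017]
wrist_force: [-0.4, 3.0, 10.4]
finger_gap: 0.0497
```

```bash
python3 hs.py K
```

```text
26.425 [ 0.4958 -0.3301  0.0044] [-0.39  2.98 10.44]
```

View pics/K.png

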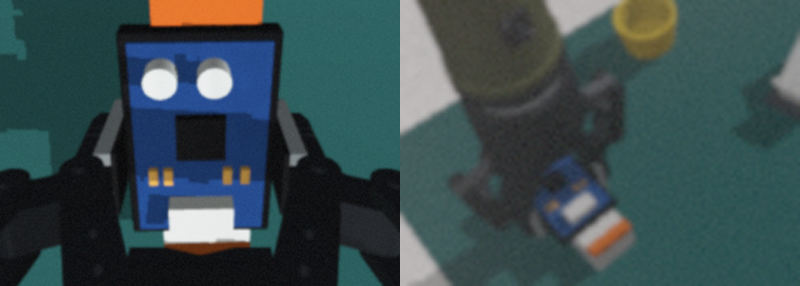

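```bash
cat > bf.py <<'E'
from h import *
from plant import env,imaging
from scipy.optimize import least_squares
import sys
s=env.get_state();m=imaging.camera_model("wrist");im=imaging.grab_frame("wrist")
np.save("pics/bf.npy",im)
cv2.imwrite("pics/%s.png"%sys.argv[1],cv2.resize(im[180:360,230:410],(800,800),interpolation=cv2.INTER_CUBIC)[:600])
import pickle;pickle.dump(m,open("pics/bf.pkl","wb"))
E
python3 bf.py L
```

```text
(no output)
```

View pics/L.png

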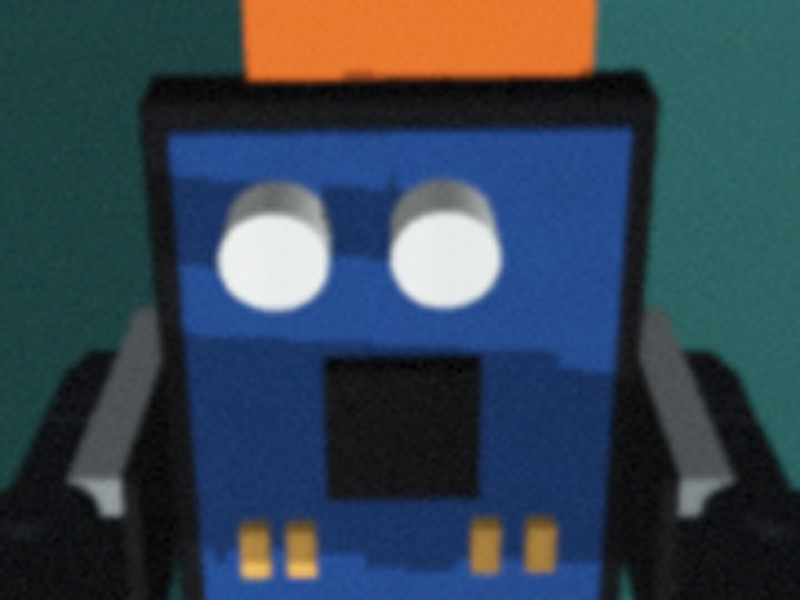

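Run:
```python
from h import *
import pickle
from scipy.optimize import least_squares
m=pickle.load(open("pics/bf.pkl","rb"))
px=np.array([(263.8,198),(376.7,196.9),(275.9,341),(365.5,339.6)])
B=np.array([(40,25,0),(40,-25,0),(-40,25,8),(-40,-25,8)])/1e3
def f(p): return (proj(m,p[:3]+B@R.from_euler('ZY',[p[3],-p[4]]).as_matrix().T)-px).ravel()
for z in(None,.024,.028,.032):
    g=(lambda p:f(p)) if z is None else (lambda p:f([p[0],p[1],z,p[3],p[4]]))
    s=least_squares(g,[.497,-.33,.03,3.2,.2]);print(s.x.round(4),np.degrees(s.x[3:]).round(1),s.fun.round(1))
# use near face top edge instead
B[:2,2]=.008
s=least_squares(f,[.497,-.33,.03,3.2,.2]);print(s.x.round(4),np.degrees(s.x[3:]).round(1),s.fun.round(1))
for x in(-.056,-.05):
  for z in (.02,.026):print(x,z,proj(m,np.array([.497,-.329,0])+np.array([[x,.017,z],[x,-.017,z]])@R.from_euler('z',.071).as_matrix().T).round(1).tolist())
```

```text
[ 0.491  -0.3313  0.0214  3.2139  0.0772] [184.1   4.4] [ 0.5  0.3 -0.4  0.3 -1.8 -0.1  1.6 -0.6]
[  0.4896  -0.3314 -29.324    3.2143   0.1039] [184.2   6. ] [-1.2  0.2  1.4  0.1 -2.3  0.3  2.2 -0.3]
[ 0.4874 -0.3317  3.2919  3.2149  0.1429] [184.2   8.2] [-4.   0.2  4.3 -0.  -3.3  1.   3.1  0.3]
[ 0.4853 -0.3319  9.8141  3.2155  0.1794] [184.2  10.3] [-7.1  0.1  7.4 -0.2 -4.3  1.7  4.1  1. ]
[ 0.4914 -0.3313  0.0175  3.2138 -0.0277] [184.1  -1.6] [ 0.6  0.3 -0.5  0.3 -1.9 -0.1  1.8 -0.6]
-0.056 0.02 [[362.2, 173.1], [286.6, 173.6]]
-0.056 0.026 [[364.5, 176.6], [285.4, 177.2]]
-0.05 0.02 [[361.5, 185.9], [287.1, 186.4]]
-0.05 0.026 [[363.7, 189.9], [286.0, 190.5]]
```

The board is about 5° from flat, but it sits some 6 mm towards the −x stop. I'll shift it before the final press.

Call:
step_arm(series=[{"grip": 44,"slide": [0,0.0,-0.03],"twist": 0},{"grip": 44,"slide": [0.03,0.08,-0.04],"twist": 0},{"grip": 44,"slide": [0.03,0.13,-0.04],"twist": 0},{"grip": 44,"slide": [0.03,0.13,-0.02],"twist": 0}])

```text
clock: 27.08
ee_pos: [0.5022, -0.3281, 0.0052]
tool_rot: [-0.001, 0.682, 0.731, 0.017]
wrist_force: [0.4, 0.5, -1.2]
finger_gap: 0.0496
```

Call:
step_arm(series=[{"grip": 44,"slide": [0,0.0,0.04],"twist": 0},{"grip": 44,"slide": [0,0,0.07],"twist": 0},{"grip": 44,"slide": [0,0,0.09],"twist": 0}])

```text
clock: 27.45
ee_pos: [0.502, -0.328, 0.0027]
tool_rot: [-0.002, 0.682, 0.731, 0.017]
wrist_force: [-8.1, 5.1, 21.6]
finger_gap: 0.0497
```

```bash
python3 bf.py M; python3 hs.py M2
```

```text
27.5 [ 0.502  -0.328   0.0027] [-6.45  4.48 17.18]
```

View pics/M.png

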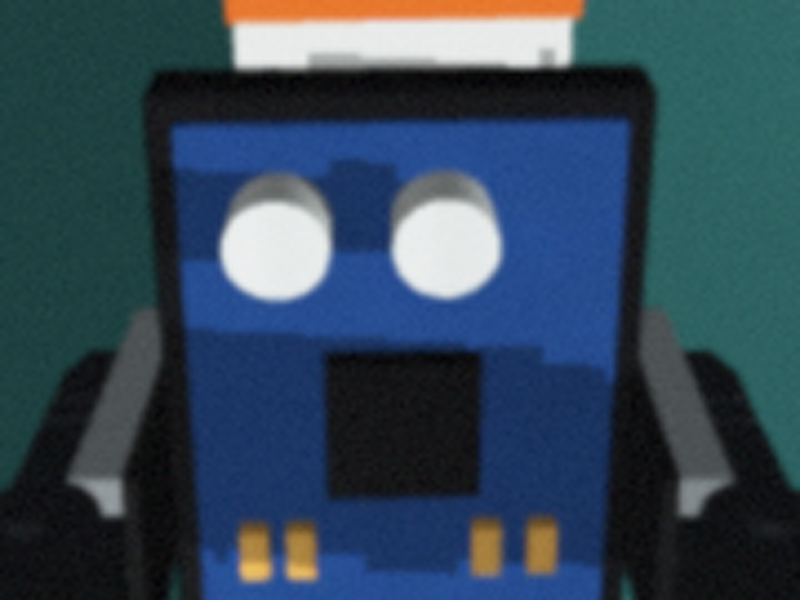

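View pics/M2.png

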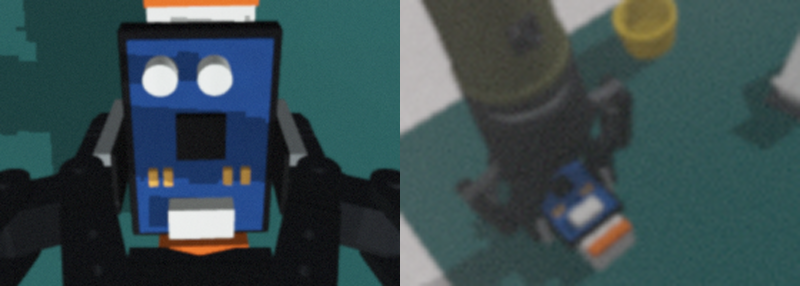

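Run:
```python
from h import *
import pickle
from scipy.optimize import least_squares
m=pickle.load(open("pics/bf.pkl","rb"))
px=np.array([np.array((150,75))/4.444+[230,180],np.array((652,70))/4.444+[230,180],np.array((136,234))/1.4286+180,np.array((268,231))/1.4286+180])
B=np.array([(40,25,0),(40,-25,0),(-40,25,8),(-40,-25,8)])/1e3
def f(p): return (proj(m,p[:3]+B@R.from_euler('ZY',[p[3],-p[4]]).as_matrix().T)-px).ravel()
for k in(0,.008):
    B[:2,2]=k
    s=least_squares(f,[.497,-.33,.03,3.2,.2]);print(s.x.round(4),np.degrees(s.x[3:]).round(1),s.fun.round(1))
```

```text
[ 0.4966 -0.3291  0.0211  3.2177  0.0509] [184.4   2.9] [ 0.4  0.4 -0.2 -0.  -1.2 -0.1  1.  -0.3]
[ 0.4971 -0.3291  0.0172  3.2176 -0.0543] [184.4  -3.1] [ 0.4  0.4 -0.2  0.  -1.3 -0.1  1.1 -0.4]
```

Call:
step_arm(series=[{"grip": 44,"slide": [0,0.0,0.0],"twist": 0},{"grip": 44,"slide": [0,0,0.0],"twist": 0}])

```text
clock: 27.85
ee_pos: [0.5021, -0.3284, 0.0028]
tool_rot: [-0.002, 0.682, 0.731, 0.017]
wrist_force: [-0.8, 0.1, 2.4]
finger_gap: 0.0499
```

The fit puts the board at (0.497, -0.329), which matches the holder, and within 3° of flat. Releasing.

Call:
step_arm(series=[{"grip": 54,"slide": [0,0,0],"twist": 0},{"grip": 64,"slide": [0,0,0],"twist": 0},{"grip": 72,"slide": [0,0,0],"twist": 0},{"grip": 72,"slide": [0,0,-0.5],"twist": 0},{"grip": 72,"slide": [0,0,-1.2],"twist": 0},{"grip": 72,"slide": [0,0,-2.2],"twist": 0},{"grip": 72,"slide": [0,0,-3.2],"twist": 0}])

```text
clock: 28.72
ee_pos: [0.4984, -0.3326, 0.1639]
tool_rot: [-0.002, 0.682, 0.731, 0.017]
wrist_force: [0.3, 0.3, 0.2]
finger_gap: 0.0717
```

```bash
python3 shot.py N wrist scene; python3 -c "
import cv2,numpy as np
a=cv2.imread('pics/N_wrist.png')[100:350,180:460];b=cv2.imread('pics/N_scene.png')[200:300,170:282]
cv2.imwrite('pics/N_c.png',np.hstack([cv2.resize(k,(400,357),interpolation=cv2.INTER_CUBIC) for k in(a,b)]))
from plant import env;print(env.get_state()['qpos'])"
```

```text
28.725 [ 0.4984 -0.3326  0.1639] [0.3  0.27 0.23] [-0.07   0.997  0.026] [ 0.021  0.027 -0.999]
[-0.03294859  0.29734396  0.71929624  1.6892392  -0.24555623  1.22520644
  2.38705573]
```

View pics/N_c.png

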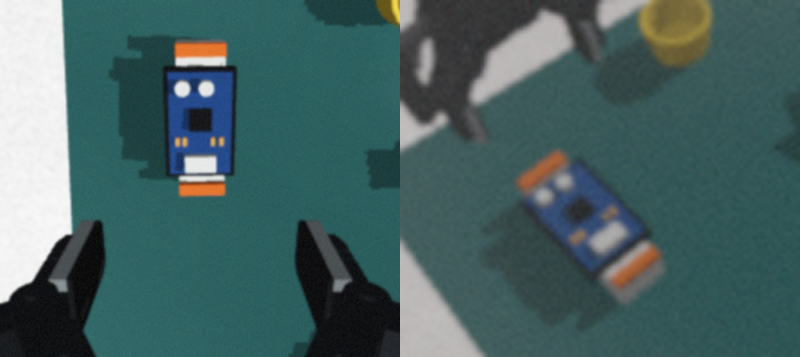

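The board lies flat and centred between the stops. Next I locate the lamp button from the green blob in several views.

```bash
python3 - <<'E'
from h import *
import pickle
from plant import imaging,env
from scipy.optimize import least_squares
def green(im):
    h=cv2.cvtColor(im,cv2.COLOR_BGR2HSV);k=cv2.inRange(h,(50,140,60),(75,255,255))
    n,l,st,c=cv2.connectedComponentsWithStats(k);o=[(st[i,4],c[i].round(1).tolist()) for i in range(1,n) if st[i,4]>15];return sorted(o)[::-1][:3]
V=[("top0",imaging.camera_model("top")),("scene0",imaging.camera_model("scene")),("A_wrist",pickle.load(open("pics/A.pkl","rb"))),("B_wrist",pickle.load(open("pics/B.pkl","rb")))]
obs=[]
for n,m in V:
    g=green(cv2.imread(f"pics/{n}.png"));print(n,g[:2]);obs.append((m,[k for k in g if k[1][1]>60][0][1]))
f=lambda p:np.concatenate([(proj(m,p)[0]-u) for m,u in obs])
s=least_squares(f,[.64,.045,.03]);print(s.x.round(4),s.fun.round(1))
E
python3 -c "
import cv2
a=cv2.imread('pics/B_wrist.png')[60:150,430:590];cv2.imwrite('pics/lamp.png',cv2.resize(a,(800,450),interpolation=cv2.INTER_CUBIC))"
```

```text
top0 [(np.int32(114), [292.2, 171.4])]
scene0 [(np.int32(66), [375.8, 215.8]), (np.int32(28), [92.2, 109.6])]
A_wrist [(np.int32(405), [457.7, 248.4])]
B_wrist [(np.int32(698), [472.4, 101.6])]
[0.6367 0.0507 0.0173] [ 0.3  0.  -0.1 -0.3 -0.2 -0.3  0.2  0.2]
```

View pics/lamp.png

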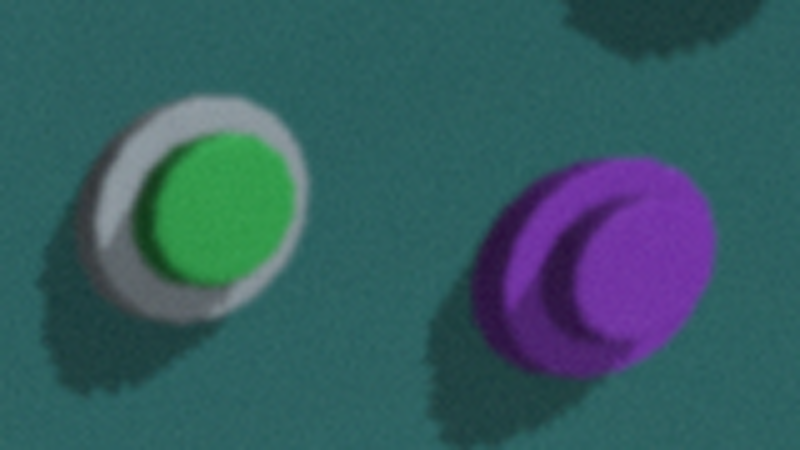

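Call:
step_arm(series=[{"grip": 0,"slide": [1.0,0.45,0.1],"twist": 1.2},{"grip": 0,"slide": [2.2,1.0,0.2],"twist": 2.4},{"grip": 0,"slide": [3.4,1.5,0.4],"twist": 3.6},{"grip": 0,"slide": [4.6,2.0,0.6],"twist": 4.8},{"grip": 0,"slide": [5.8,2.6,0.8],"twist": 6.0},{"grip": 0,"slide": [6.8,3.0,1.0],"twist": 7.0},{"grip": 0,"slide": [7.42,3.27,1.26],"twist": 7.0},{"grip": 0,"slide": [7.42,3.27,1.26],"twist": 7.0},{"grip": 0,"slide": [7.42,3.27,1.26],"twist": 7.0}])

```text
clock: 29.95
ee_pos: [0.64, 0.0462, 0.1181]
tool_rot: [-0.005, 0.945, 0.325, 0.017]
wrist_force: [0.1, -1.2, 0.1]
finger_gap: 0.0001
```

```bash
python3 shot.py P wrist
python3 - <<'E'
from h import *
from plant import env
import pickle
s=env.get_state();print(s['qpos'].round(2),s['finger_gap'],rel(s,[.6367,.0507,.030]))
m=pickle.load(open("pics/P.pkl","rb"));print(proj(m,[.6367,.0507,.02]))
E
```

```text
29.95 [0.64   0.0462 0.1181] [ 0.07 -1.2   0.07] [0.788 0.615 0.036] [ 0.03   0.021 -0.999]
[-0.63  0.41  0.67  1.66 -0.3   1.14  0.78] -0.0002784935564121092 [-0.05331048 -0.1311806   1.77010632]
[[316.65907678 196.43916003]]
```

View pics/P_wrist.png

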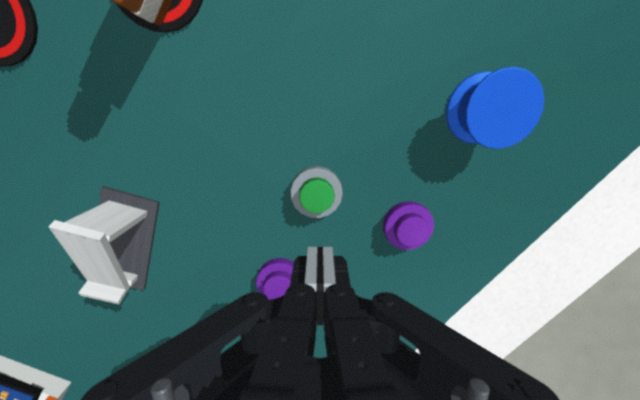

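The projected lamp point (317,196) lies on the green button. Descending.

Call:
step_arm(series=[{"grip": 0,"slide": [-0.05,-0.13,0.7],"twist": 0},{"grip": 0,"slide": [-0.05,-0.13,1.3],"twist": 0},{"grip": 0,"slide": [-0.05,-0.13,1.65],"twist": 0},{"grip": 0,"slide": [-0.05,-0.13,1.77],"twist": 0},{"grip": 0,"slide": [-0.05,-0.13,1.77],"twist": 0}])

```text
clock: 30.62
ee_pos: [0.6374, 0.0501, 0.0306]
tool_rot: [-0.005, 0.946, 0.324, 0.018]
wrist_force: [-0.4, 0.1, -0.3]
finger_gap: -0.0002
```

Call:
step_arm(series=[{"grip": 0,"slide": [0,0,0.06],"twist": 0},{"grip": 0,"slide": [0,0,0.12],"twist": 0}])

```text
clock: 30.88
ee_pos: [0.6382, 0.0502, 0.0253]
tool_rot: [-0.005, 0.946, 0.324, 0.019]
wrist_force: [-0.0, -0.5, -1.2]
finger_gap: 0.0
```

Call:
step_arm(series=[{"grip": 0,"slide": [0,0,0.06],"twist": 0},{"grip": 0,"slide": [0,0,0.12],"twist": 0}])

```text
clock: 31.12
ee_pos: [0.6385, 0.0504, 0.0196]
tool_rot: [-0.005, 0.946, 0.324, 0.019]
wrist_force: [-2.0, -0.5, 2.3]
finger_gap: -0.0003
```

Call:
step_arm(series=[{"grip": 0,"slide": [0,0,0.06],"twist": 0},{"grip": 0,"slide": [0,0,0.1],"twist": 0}])

```text
clock: 31.38
ee_pos: [0.6387, 0.0504, 0.0159]
tool_rot: [-0.005, 0.946, 0.324, 0.019]
wrist_force: [-9.0, -0.6, 19.8]
finger_gap: 0.0001
```

Call:
step_arm(series=[{"grip": 0,"slide": [0,0,0.04],"twist": 0},{"grip": 0,"slide": [0,0,0.05],"twist": 0}])

```text
clock: 31.62
ee_pos: [0.6387, 0.0504, 0.0159]
tool_rot: [-0.006, 0.946, 0.324, 0.019]
wrist_force: [-7.8, -0.6, 19.7]
finger_gap: 0.0001
```

```bash
python3 shot.py Q wrist scene; python3 -c "
import cv2,numpy as np
a=cv2.imread('pics/Q_wrist.png')[200:330,250:400];b=cv2.imread('pics/Q_scene.png')[180:240,340:410]
cv2.imwrite('pics/Q_c.png',np.hstack([cv2.resize(k,(400,345),interpolation=cv2.INTER_CUBIC) for k in(a,b)]))"
```

```text
31.625 [0.6387 0.0504 0.0159] [-7.8  -0.62 19.75] [0.79  0.612 0.039] [ 0.031  0.024 -0.999]
```

View pics/Q_c.png

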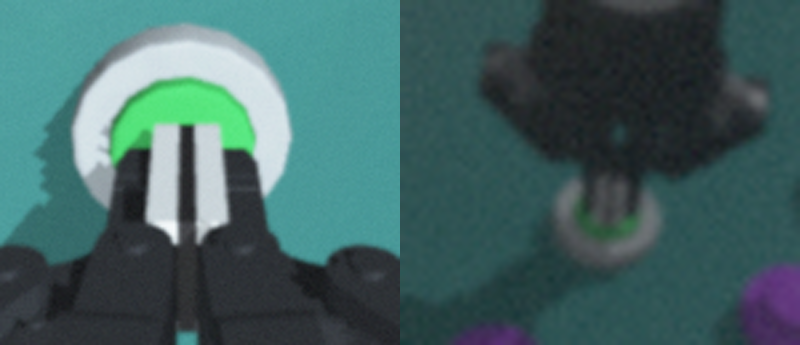

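The lamp is lit and the button is bottomed: z stays at 15.9 mm at 20 N. Retracting for the last checks.

Call:
step_arm(series=[{"grip": 0,"slide": [0,0,-0.3],"twist": 0},{"grip": 0,"slide": [0,0,-1.0],"twist": 0},{"grip": 0,"slide": [0,0,-2.0],"twist": 0},{"grip": 0,"slide": [0,0,-3.0],"twist": 0},{"grip": 0,"slide": [0,0,-3.0],"twist": 0},{"grip": 0,"slide": [0,0,-3.0],"twist": 0}])

```text
clock: 32.48
ee_pos: [0.6336, 0.047, 0.1654]
tool_rot: [-0.006, 0.946, 0.324, 0.019]
wrist_force: [-0.3, 0.3, -0.5]
finger_gap: 0.0001
```

```bash
python3 shot.py Z top scene
python3 - <<'E'
from h import *
from plant import imaging
a=cv2.imread('pics/Z_scene.png')[110:320,170:450];b=cv2.imread('pics/Z_top.png')[90:300,170:480]
cv2.imwrite('pics/Z_c.png',np.hstack([cv2.resize(a,(400,300)),cv2.resize(b,(400,300))]))
t=cv2.imread('pics/Z_top.png');sc=cv2.imread('pics/Z_scene.png')
out=[]
for n,I in(("top",t),("scene",sc)):
    m=imaging.camera_model(n)
    for c,H in(((.4435,.109),[(0,0,.004),(0,0,.088),(.036,0,.004),(-.036,0,.004),(0,.036,.004),(0,-.036,.004)]),((.497,-.329),[(0,0,.028),(.04,.025,.028),(-.04,.025,.028),(-.04,-.025,.028),(.04,-.025,.028)])):
        o=proj(m,[[c[0],c[1],.03]])[0].astype(int)-[30,30]
        k=cv2.resize(I[o[1]:o[1]+60,o[0]:o[0]+60],(390,390),interpolation=cv2.INTER_CUBIC)
        Rz=R.from_euler('z',.071 if c[1]<0 else 0).as_matrix()
        for q in proj(m,np.array([c[0],c[1],0])+np.array(H)@Rz.T): cv2.circle(k,tuple(np.int32((q-o)*6.5)),3,(0,255,255),-1)
        out.append(cv2.resize(k,(300,300)))
cv2.imwrite("pics/Z_d.png",np.vstack([np.hstack(out[:2]),np.hstack(out[2:])]))
E
```

```text
32.475 [0.6336 0.047  0.1654] [-0.27  0.31 -0.47] [0.789 0.613 0.039] [ 0.031  0.024 -0.999]
```

View pics/Z_c.png

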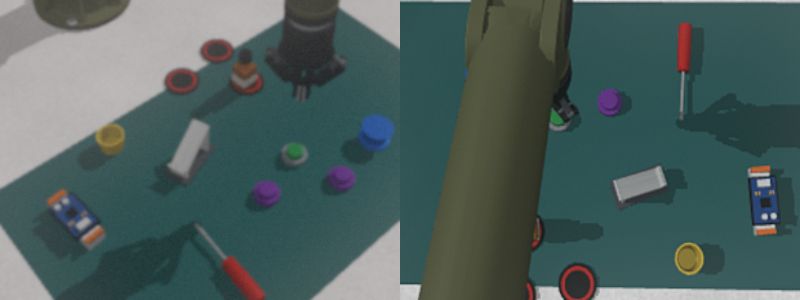

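View pics/Z_d.png

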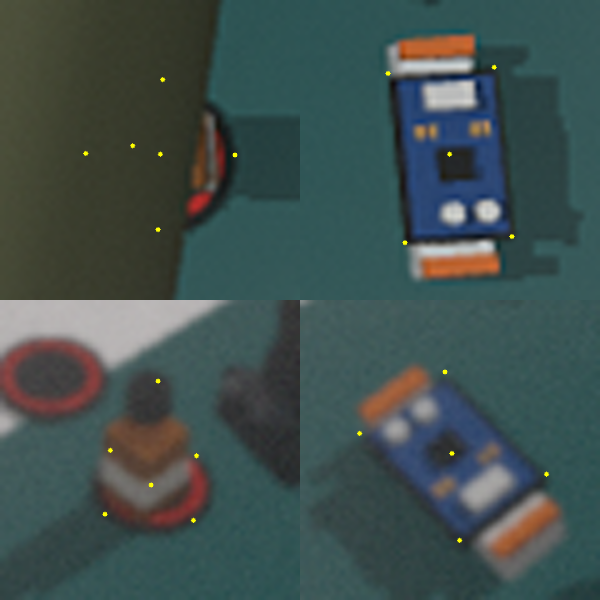

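Run:
```python
from h import *
from plant import imaging,env
m=imaging.camera_model("top");print(at(m,269,250.4,.054),at(m,267.2,252.1,.004))
print(env.hand_in())
```

```text
[0.44245148 0.0970731  0.054     ] [0.44052048 0.10855858 0.004     ]
the job is handed in; nothing more can be done
None
```

The job is handed in at about 32.5 s of the 58 s allowed. All three steps look done in my last pictures, but the hand-in gave no verdict, so nothing confirms a pass.

- **Bottle:** I gripped it by the cap at 20 N, tipped it upright against the rim of the farthest coaster by letting it pivot in the grip, set it down near the coaster's centre and let go. Contact forces I read stayed at or below about 17 N. The last scene view shows it upright. A rough pixel estimate from the top view puts it about 11 mm from the coaster centre; the scene view suggests 3–5 mm. The two disagree, but both are inside the 20 mm limit. My first try at turning it on the coaster slipped, so I repeated it with more downward force.
- **Board:** I gripped it at 20 N, lifted it off the stand and lowered it onto the holder until it turned flat. It first sat about 6 mm off centre, so I shifted it before letting go. The highest force I read was about 22 N. The fit just before release put it within about 1 mm of the holder's centre and within 3° of flat, and later views show it lying between the orange stops.
- **Lamp:** I pressed the grey-housed green button to its stop at about 20 N. The height no longer changed under load, and the lamp lit.
- **Spool, screwdriver and tub:** none of them looked moved in the last scene picture. I did not measure their positions.
- **Arm:** it ended clear of everything, with the wrist force near zero. The tool had picked up about 2° of tilt along the way.

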